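# Sort the bench after cell counting

### The job

The cells are counted and the stocks drawn, so sort the five things off the front of the bench into their holders: stand the two freezing vials upright in the two free wells of the aluminium cooling block, stack the two culture dishes between the posts of the steel dish carrier, and lay the counting chamber flat on the ribs inside the walls of the white slide tray. Keep the dishes level all the way, and leave the vial that already stands in the block where it is. At the end everything is released and at rest.

Things in the scene. Friction and masses are not known exactly. Their poses are not given: they have to be found in the camera images.
- dish_one: one of two identical round clear culture dishes with pink medium and a lid (the lid does not come off), 60 mm in diameter, 15 mm tall, flat below and above. Origin: centre of the underside; z up. Lies on the bench in the front row. Take it by its upper rim from above.
- dish_two: the other culture dish, the same in every respect.
- vial_one: one of the two loose freezing vials: slim standing tube 45 mm tall, body 12 mm in diameter up to 34 mm, green screw cap 13 mm in diameter above that, flat foot. Origin: centre of the foot; z up along the vial. Stands on the bench in the front row. Light (12 g), easily knocked over.
- vial_two: the other loose freezing vial, the same but with a blue cap. Stands on the bench in the front row; either vial may go into either free well.
- chamber: counting chamber: a thick glass slide, 34 mm (its x) by 75 mm (its y) by 8 mm thick, with a dark square in the middle of its upper face. Origin: centre of the underside; z up. Lies on the bench in the front row, its long side running roughly left to right, turned by up to 35 degrees either way.
- stored_vial: a third freezing vial of the same kind (blue cap) that already stands in one end well of the cooling block, the one at -y of the block. Origin: centre of the foot. Leave it there.
- vial_block: aluminium cooling block, fixed, 46 (x) by 96 (y) by 26 mm tall. Origin: centre of the underside. Three round wells in a row on its centre line at y = -30, 0 and +30 mm: 16 mm in diameter, flat floor 5 mm above the bench, countersunk at 45 deg to 25 mm at the mouth. The well at y = -30 mm is taken, the other two are free. A vial standing in a well sticks out 24 mm above the block.
- dish_carrier: steel dish carrier, fixed: plate 88 by 88 mm, its top 4 mm above the bench, with four posts 5 mm thick, 49 mm tall, at x = +-28.7, y = +-28.7 mm. Origin: centre of the underside. A dish fits between the posts with 8 mm to spare all round; fingers gripping it along the carrier's x or y pass between the posts (52 mm free), on the diagonals they strike them. Both dishes go in, one on the other.
- slide_tray: white slide tray, fixed, 60 (x) by 98 (y) mm. Origin: centre of the underside. Floor 3 mm thick, two ribs across it at y = +-24 mm with tops 6 mm above the bench. Walls (tops 12 mm up) at ends and corners enclose 50 (x) by 87 (y) mm; the long sides are open from y = -31 to +31 mm for fingers that hold the slide across its width. The slide lies on the ribs, long side along y, either way round.
Mind the look-alikes: they are no part of the job. What is shaped like the dish_one but orange is not meant.

How it is judged:
At the end, for the whole second after the job is handed in: All three vials stand upright (14 deg) down in block wells; both dishes lie level (4 deg) one on the other, within 12 mm of the carrier's axis; the chamber lies flat on the tray's ribs within 12 mm of the middle and 17 deg of the tray's length; all released and at rest (x of vial_one in the frame of vial_block between -0.012 and 0.012 m and y of vial_one in the frame of vial_block between -0.04 and 0.04 m and z of each of vial_one, vial_two, stored_vial in the frame of vial_block below 0.012 m and angle between each of vial_one, vial_two, stored_vial's own z axis and vertical below 0.25 rad and linear speed of each of vial_one, vial_two, stored_vial, dish_one, dish_two, chamber below 0.02 m/s and x of vial_two in the frame of vial_block between -0.012 and 0.012 m and y of vial_two in the frame of vial_block between -0.04 and 0.04 m and x of stored_vial in the frame of vial_block between -0.012 and 0.012 m and y of stored_vial in the frame of vial_block between -0.04 and 0.04 m and horizontal distance between each of dish_one, dish_two and dish_carrier below 0.012 m and z of each of dish_one, dish_two in the frame of dish_carrier below 0.024 m and angle between each of dish_one, dish_two, chamber's own z axis and vertical below 0.07 rad and x of chamber in the frame of slide_tray between -0.012 and 0.012 m and y of chamber in the frame of slide_tray between -0.012 and 0.012 m and z of chamber in the frame of slide_tray below 0.0085 m and angle between the y axis of chamber and the y axis of slide_tray, either way round below 0.3 rad); the robot touches nothing.
It fails at once if a culture dish is tipped by more than 20 degrees (angle between any of dish_one, dish_two's own z axis and vertical above 0.35 rad).
It fails at once if the vial already in the block is pulled out or shifted by more than 15 mm (distance of stored_vial from where it was at the start of the episode above 0.015 m).
It also fails if it takes over 120 s, if anything falls off the work surface, if the arm or the gripper's body presses on something with over 40 N, if the wrist force passes 120 N, or if a joint passes its speed limit or range.

### The arm

A 6-joint arm with a two-finger parallel gripper is mounted at the origin on a cart in front of the work surface, level with it; the furniture and walls round the work are solid. World frame = base frame: x ahead of the robot, y to its left, z up, the work surface at z = 0. Lengths are in m, angles in rad, forces in N, time in s.
With the tool pointing down it reaches from about 0.35 to 0.975 m from the base axis. Payload 4.9 kg.
Tool frame: the origin (TCP) lies midway between the tips of the shut fingers; the grasp point (between the pads) lies 19 mm behind it; z points along the fingers, y is the direction in which the jaws open and shut (so a half turn about z gives the same grasp; the last joint's range is limited). The gripper opens to 85 mm and grips with 20 to 120 N. Pads are 22 mm wide; open, the fingers measure 114 mm over their backs; the gripper's body (76 mm by 85 mm) begins 54 mm behind the grasp point. The pads swing forward as they close: fully open they stand 13 mm farther back than shut.
Start: joints at [-1.305, 0.053, 1.613, -0, 1.476, -0.119], TCP at [0.235, -0.579, 0.231] pointing down, gripper open.
Joint ranges: [-3.01, 3.01], [-1.01, 2.22], [0.06, 2.58], [-1.02, 4.17], [0.09, 2.62], [-3.14, 3.14]. Speed limits (rad/s): [2.57, 2.57, 3.14, 3.14, 3.14, 3.14].

### API

Orientations are given as a rotation vector (axis times angle).
In Python, from station import ctrl gives the robot as it stands.
- The arm moves only by the tool play_rows, never from a script. Its argument "motion" is a list that holds one entry, the list of rows, each a list of 7 numbers: the closure, from -1 (fully open) to 1 (shut), then the shift along the tool's x, y, z in cm, then the turn, a rotation vector about the tool's x, y, z in degrees. A call has 1 to 20 rows; each row is the pose to reach, as a shift and turn from the pose measured when the call began, along the tool's axes at that moment; what a row does not reach only later rows make up. A row lasts 1/8 s, in which the tool goes at most 62.5 mm and 10.7 degrees, less where a joint would pass 70% of its speed; a pose out of reach is approached as far as the arm can. A call with a gripper value outside its range is refused whole. The fingers move at their own pace and stop on an object; "newtons" is the grip in N (left out, the last holds). Time passes only in rows, so rows that repeat a pose let the fingers close. It gives the time, the measured TCP pose, the force and the opening at its end, in the units of the state.
- ctrl.get_obs(): the state, without advancing time (a new reading comes with each control period).
- ctrl.get_image(name): name is "scene" or "top" or "wrist"; returns a dict with "color" (400x640x3 uint8, red, green, blue), "mtx" (3x3 intrinsics, pixels), "T" (4x4, takes a point from camera to world coordinates). Camera axes: x right, y up, looking along -z (the intrinsics and any distortion apply to the point x, -y, -z); pixel columns grow to the right and rows downward; lengths in m; the calibration is good to about 2 mm. A picture is of the moment at which its call begins. There is no depth.
- ctrl.finish_job(): hands the job in, once; it reports no verdict.
The state is a dict: "t": time; "q": joint angles; "dq": joint speeds; "effort": joint torques, N m; "tool_pos": TCP position; "tool_rot": TCP orientation; "contact_force": force on the tool from outside, world axes, zero at the start; "wrist_torque": the same for the moment, N m; "opening": finger opening in m.
Only numpy, scipy, OpenCV 4.12 (cv2) and the standard library are available. Lean on these libraries where they do the work, as an engineer would, in place of code of your own. Each camera call takes 0.05 s, during which the arm holds its last target.

## Working session

There is one attempt and no reset: what is moved stays moved. The work goes in short steps, Python scripts to look and compute and a tool call to move; the robot and the scene stay as the last step left them, time stands still between calls to the robot, and variables do not carry over. Pictures are saved under pics/ and viewed, and the job is handed in when it is done.

Besides the shell and the picture viewer there is one more tool, called after "Emit:" by a JSON object that holds its "method" and its "body", one argument or row to a line. play_rows: Moves the arm, as the interface text tells. Its arguments: {"type":"object","properties":{"motion":{"type":"array"},"newtons":{"type":"number"}},"required":["motion"]}

```bash
ls; mkdir -p pics
python3 - <<'E'
from station import ctrl
import cv2
o=ctrl.get_obs(); print(o)
for n in ("scene","top","wrist"):
    d=ctrl.get_image(n); cv2.imwrite(f"pics/{n}0.png",d["color"][:,:,::-1]); print(n,d["mtx"].tolist(),d["T"].round(4).tolist(),[k for k in d])
E
```

```text
pics
{'t': 0.0, 'q': array([-1.30498281e+00,  5.33452187e-02,  1.61429617e+00, -9.39477361e-06,
        1.47599039e+00, -1.19005827e-01]), 'dq': array([ 0.00053339,  0.00083432,  0.00027796, -0.00111231, -0.00019281,
       -0.00071998]), 'effort': array([ 6.87540833e-04, -3.93678689e+01, -3.70177138e+01, -9.96902827e-05,
        7.09900531e-03, -1.05230879e-05]), 'tool_pos': array([ 0.23444994, -0.57868964,  0.23006893]), 'tool_rot': array([-3.08162292e+00, -6.00362590e-01,  2.49393994e-04]), 'contact_force': array([-0.07917169,  0.55709282, -0.41296277]), 'wrist_torque': array([-0.04076812, -0.01910408,  0.02302114]), 'opening': 0.08503547375155078}
scene [[413.40492297136575, 0.0, 314.7817452174877], [0.0, 413.40492297136575, 198.5869337100533], [0.0, 0.0, 1.0]] [[-0.6004, 0.3424, -0.7227, -0.2432], [-0.7996, -0.2671, 0.5378, 0.4599], [-0.0088, 0.9008, 0.4342, 0.5001], [0.0, 0.0, 0.0, 1.0]] ['color', 'mtx', 'T']
top [[508.57536833783143, 0.0, 326.2299867606155], [0.0, 508.57536833783143, 202.34227711238384], [0.0, 0.0, 1.0]] [[0.0169, 0.9952, -0.096, 0.4131], [-0.9998, 0.0159, -0.0115, -0.1154], [-0.0099, 0.0962, 0.9953, 1.4318], [0.0, 0.0, 0.0, 1.0]] ['color', 'mtx', 'T']
wrist [[306.14432945001005, 0.0, 317.1095014002433], [0.0, 306.14432945001005, 193.0454634343938], [0.0, 0.0, 1.0]] [[0.3753, 0.8896, 0.2603, 0.3003], [-0.9269, 0.3607, 0.1037, -0.5518], [-0.0017, -0.2802, 0.9599, 0.3733], [0.0, 0.0, 0.0, 1.0]] ['color', 'mtx', 'T']
```

View pics/scene0.png

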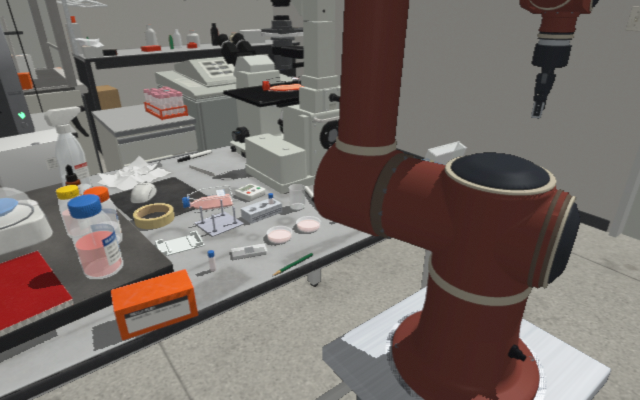

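View pics/top0.png

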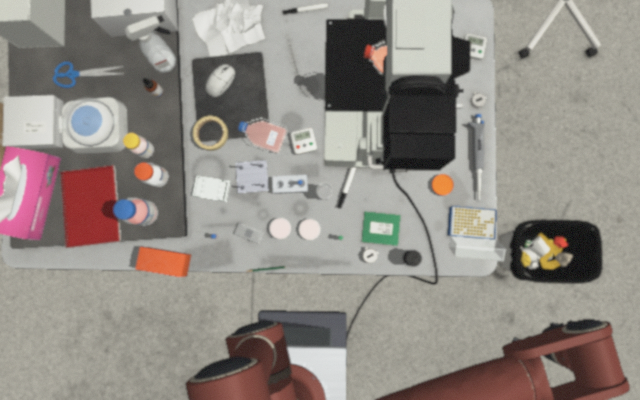

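View pics/wrist0.png

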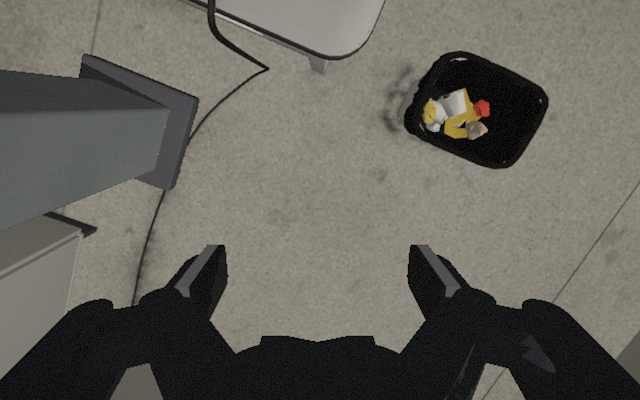

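The top view shows the dishes at about (280,228) and (309,229), and the orange look-alike at (442,184). The vials are near (210,236) and (335,237), and the chamber is near (248,232). I'll enlarge this region.

Run:
```python
import cv2
im=cv2.imread("pics/top0.png"); c=im[150:280,180:380]; cv2.imwrite("pics/top0c.png",cv2.resize(c,None,fx=4,fy=4,interpolation=cv2.INTER_CUBIC))
im=cv2.imread("pics/scene0.png"); c=im[170:290,140:340]; cv2.imwrite("pics/scene0c.png",cv2.resize(c,None,fx=4,fy=4,interpolation=cv2.INTER_CUBIC))
```

```text
(no output)
```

View pics/top0c.png

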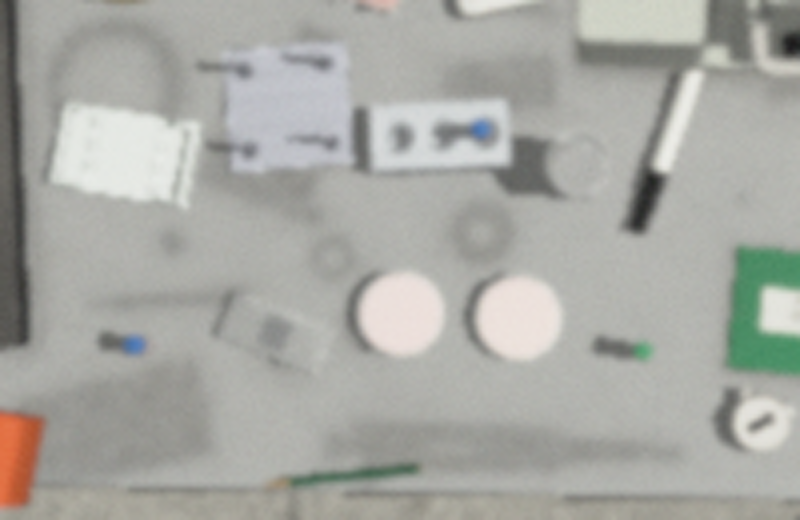

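View pics/scene0c.png

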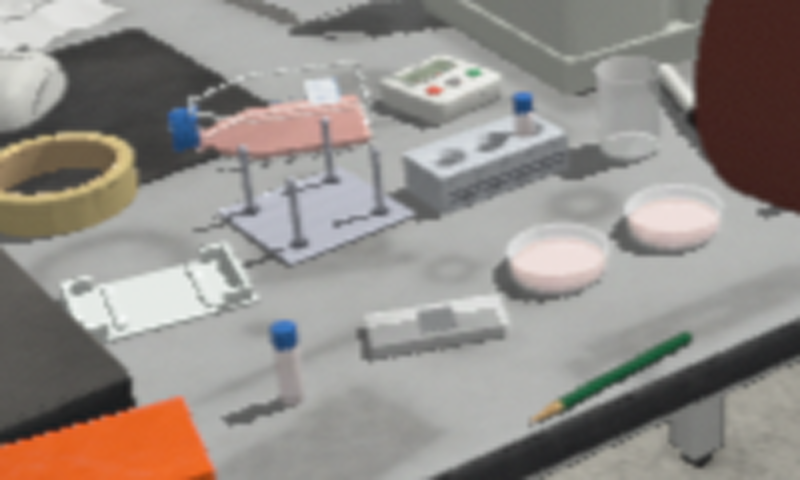

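```bash
cat > h.py <<'E'
import numpy as np, cv2
from scipy.spatial.transform import Rotation as R
def px(d,u,v,z):
    K=d["mtx"];T=d["T"]
    c=np.array([(u-K[0,2])/K[0,0],-(v-K[1,2])/K[1,1],-1]); w=T[:3,:3]@c
    s=(z-T[2,3])/w[2]; return T[:3,3]+s*w
def proj(d,P):
    K=d["mtx"];T=d["T"]; c=T[:3,:3].T@(np.asarray(P)-T[:3,3]); x=c[0]/-c[2]; y=-c[1]/-c[2]
    return np.array([K[0,0]*x+K[0,2],K[1,1]*y+K[1,2]])
def grab(n,f=None,crop=None,s=1):
    from station import ctrl
    d=ctrl.get_image(n)
    if f:
        im=d["color"][:,:,::-1]
        if crop: im=im[crop[1]:crop[3],crop[0]:crop[2]]
        cv2.imwrite(f,cv2.resize(im,None,fx=s,fy=s,interpolation=cv2.INTER_CUBIC) if s!=1 else im)
    return d
def move(p,yaw=None,o=None):
    """shift cm & turn deg in tool axes to reach world TCP p, tool down with yaw of tool y axis (mod pi) """
    from station import ctrl
    o=o or ctrl.get_obs()
    R0=R.from_rotvec(o["tool_rot"]); sh=R0.inv().apply(np.asarray(p)-o["tool_pos"])*100
    M=R0.as_matrix()
    best=None
    cur=np.arctan2(M[1,1],M[0,1])
    ys=[cur] if yaw is None else [yaw,yaw+np.pi]
    for y in ys:
        Y=np.array([np.cos(y),np.sin(y),0]);Z=np.array([0,0,-1.]);X=np.cross(Y,Z)
        r=np.degrees((R0.inv()*R.from_matrix(np.c_[X,Y,Z])).as_rotvec())
        print("yaw",round(np.degrees(y),1),"shift",sh.round(2),"turn",r.round(1), "q6",o["q"][5].round(2))
E
python3 - <<'E'
from h import *
from station import ctrl
d=grab("top"); 
cv=lambda x,y:(180+(x+.5)/4-.5,150+(y+.5)/4-.5)
for n,z,pts in [("dishL",.015,[(401,313)]),("dishR",.015,[(518,317)]),("blue",.045,[(134,344)]),("green",.045,[(643,351)]),
 ("chamber",.008,[(275,333),(230,290),(333,335),(318,373),(217,333)]),("block",.026,[(368,108),(508,99),(512,163),(372,171)]),
 ("carrier",.004,[(224,50),(346,43),(353,165),(232,172)]),("tray",.012,[(66,102),(200,122),(187,207),(50,183)])]:
    w=[px(d,*cv(*p),z)[:2] for p in pts]; print(n,np.round(w,4).tolist(),np.mean(w,0).round(4))
    if len(pts)==4:
        e=w[1]-w[0]; print("  top edge dir",np.degrees(np.arctan2(e[1],e[0])))
o=ctrl.get_obs(); M=R.from_rotvec(o["tool_rot"]).as_matrix(); print(M.round(3)); 
w=grab("wrist")["T"]; print((M.T@w[:3,:3]).round(3),M.T@(w[:3,3]-o["tool_pos"]))
E
```

```text
dishL [[0.4762, 0.029]] [0.4762 0.029 ]
dishR [[0.4748, -0.0527]] [ 0.4748 -0.0527]
blue [[0.4507, 0.2076]] [0.4507 0.2076]
green [[0.4517, -0.1395]] [ 0.4517 -0.1395]
chamber [[0.4611, 0.1176], [0.4907, 0.1502], [0.4603, 0.0769], [0.4337, 0.0866], [0.4604, 0.1583]] [0.4612 0.1179]
block [[0.6185, 0.0546], [0.6263, -0.0431], [0.5814, -0.0468], [0.5742, 0.0506]] [0.6001 0.0038]
  top edge dir -85.40359108828982
carrier [[0.6618, 0.161], [0.6681, 0.0742], [0.5808, 0.0668], [0.5745, 0.1523]] [0.6213 0.1136]
  top edge dir -85.81018417359613
tray [[0.6215, 0.27], [0.6087, 0.1746], [0.5483, 0.1817], [0.5637, 0.2789]] [0.5856 0.2263]
  top edge dir -97.63399172939384
[[ 0.927  0.375 -0.   ]
 [ 0.375 -0.927  0.001]
 [ 0.    -0.001 -1.   ]]
[[-0.    0.96  0.28]
 [ 1.    0.   -0.  ]
 [-0.    0.28 -0.96]] [ 0.07122033 -0.00052137 -0.14304854]
```

Run:
```python
from h import *
move([.45,-.14,.23],np.radians(4.6))
```

```text
yaw 4.6 shift [ 36.45 -32.6    0.11] turn [ -0.   -0.  -72.6] q6 -0.12
yaw 184.6 shift [ 36.45 -32.6    0.11] turn [ -0.    0.  107.4] q6 -0.12
```

Emit:
{"method": "play_rows", "body": {
  "motion": [
    [[-1,36.5,-32.6,0,0,0,-72.6],[-1,36.5,-32.6,0,0,0,-72.6],[-1,36.5,-32.6,0,0,0,-72.6],[-1,36.5,-32.6,0,0,0,-72.6],[-1,36.5,-32.6,0,0,0,-72.6],[-1,36.5,-32.6,0,0,0,-72.6],[-1,36.5,-32.6,0,0,0,-72.6],[-1,36.5,-32.6,0,0,0,-72.6],[-1,36.5,-32.6,0,0,0,-72.6],[-1,36.5,-32.6,0,0,0,-72.6]]
  ],
  "newtons": 40
}}

```text
t: 1.5
tool_pos: [0.4503, -0.14, 0.231]
tool_rot: [-2.129, -2.31, 0.0]
contact_force: [-0.8, 0.5, 0.1]
opening: 0.0855
```

Run:
```python
from h import *
from station import ctrl
o=ctrl.get_obs(); print(o["t"],o["tool_pos"],o["q"].round(2))
grab("wrist","pics/w1.png"); grab("scene","pics/s1.png",(140,170,340,290),4)
```

```text
1.5 [ 0.45029756 -0.14004856  0.23097591] [-0.46 -0.33  1.96  0.    1.51 -0.54]
```

View pics/w1.png

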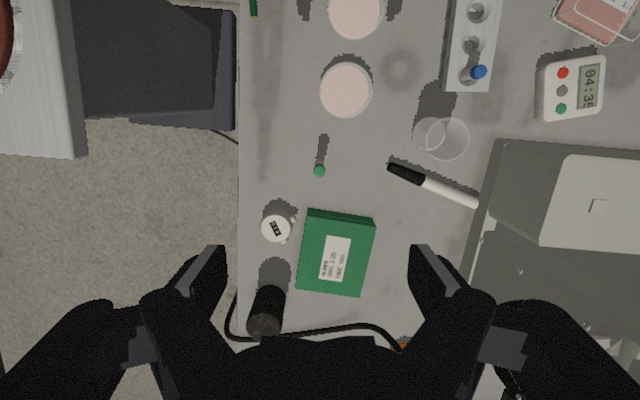

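View pics/s1.png

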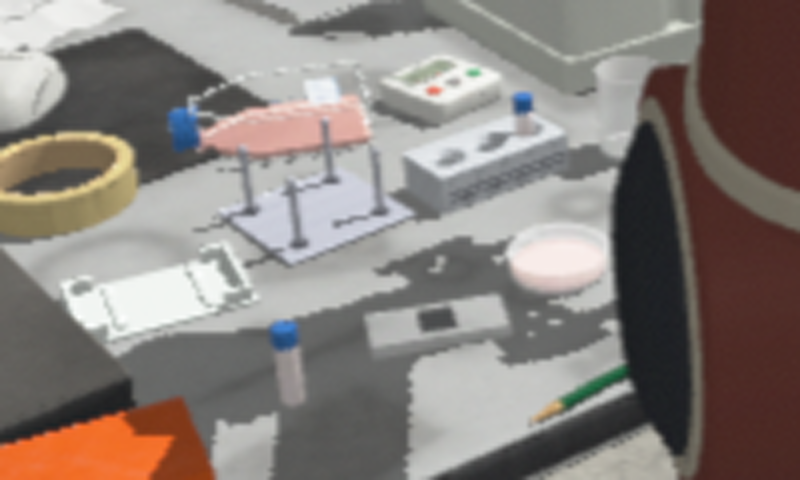

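Candidates in the wrist picture:
- Green cap at (319,170): the loose vial.
- Green pencil end at (252,5): not a vial.
- Blue cap at (478,72): the stored vial, so leave it.
- Pink dishes at (355,10) and (345,90). The orange disc at top-image (442,184) is the look-alike.

I'll check the choice in a close crop.

Run:
```python
from h import *
d=grab("wrist"); im=d["color"][:,:,::-1]
a=cv2.resize(im[110:210,260:380],None,fx=5,fy=5,interpolation=cv2.INTER_CUBIC); cv2.imwrite("pics/w1a.png",a)
a=cv2.resize(im[0:140,300:500],None,fx=4,fy=4,interpolation=cv2.INTER_CUBIC); cv2.imwrite("pics/w1b.png",a)
```

```text
(no output)
```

View pics/w1a.png

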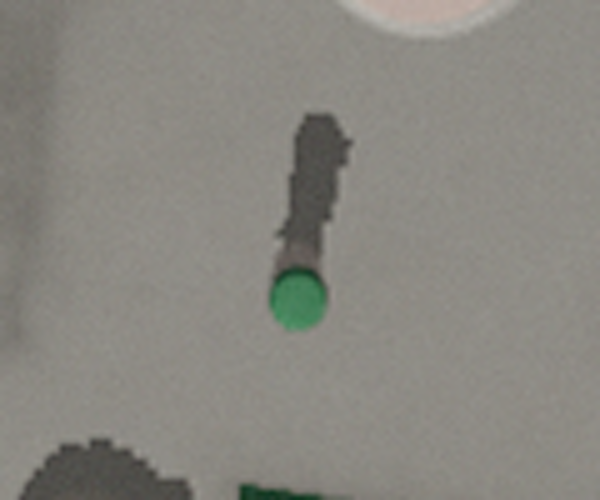

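View pics/w1b.png

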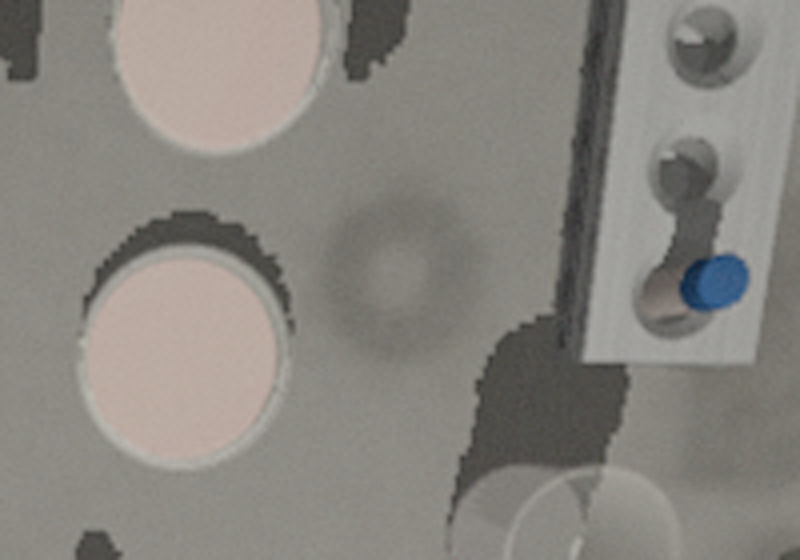

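Run:
```python
from h import *
d=grab("wrist")
b=lambda x,y:(300+(x+.5)/4-.5,(y+.5)/4-.5)
print("green",px(d,319.4,169.4,.045)); print("stored",px(d,*b(715,282),.050)); print("dishR",px(d,*b(185,358),.015))
print("wells",px(d,*b(714,46),.026),px(d,*b(695,176),.026))
p=px(d,319.4,169.4,.045)
move([p[0],p[1],.12],np.radians(4.6))
```

```text
green [ 0.45212485 -0.13817408  0.045     ]
stored [ 0.600402   -0.02524479  0.05      ]
dishR [ 0.47484557 -0.05147891  0.015     ]
wells [0.59917478 0.0327404  0.026     ] [0.60101498 0.00287276 0.026     ]
yaw 4.6 shift [ 0.25  0.23 11.1 ] turn [-0.  -0.1 -0.1] q6 -0.54
yaw 184.6 shift [ 0.25  0.23 11.1 ] turn [-1.000e-01  0.000e+00  1.799e+02] q6 -0.54
```

Emit:
{"method": "play_rows", "body": {
  "motion": [
    [[-1,0.1,0.2,6,0,0,0],[-1,0.1,0.2,12,0,0,0],[-1,0.1,0.2,17,0,0,0],[-1,0.1,0.2,20.7,0,0,0],[-1,0.1,0.2,20.7,0,0,0],[-1,0.1,0.2,20.7,0,0,0],[0.3,0.1,0.2,20.7,0,0,0],[0.5,0.1,0.2,20.7,0,0,0],[1,0.1,0.2,20.7,0,0,0],[1,0.1,0.2,20.7,0,0,0],[1,0.1,0.2,20.7,0,0,0],[1,0.1,0.2,20.7,0,0,0]]
  ],
  "newtons": 30
}}

```text
t: 3.2
tool_pos: [0.4521, -0.1398, 0.0243]
tool_rot: [-2.132, -2.307, -0.001]
contact_force: [-0.2, 0.1, 3.5]
opening: 0.0115
```

Run:
```python
from h import *
from station import ctrl
o=ctrl.get_obs(); print(o["t"],o["tool_pos"],o["opening"])
grab("wrist","pics/w2.png")
```

```text
3.2 [ 0.45207805 -0.13978297  0.02434293] 0.011527394942525996
```

View pics/w2.png

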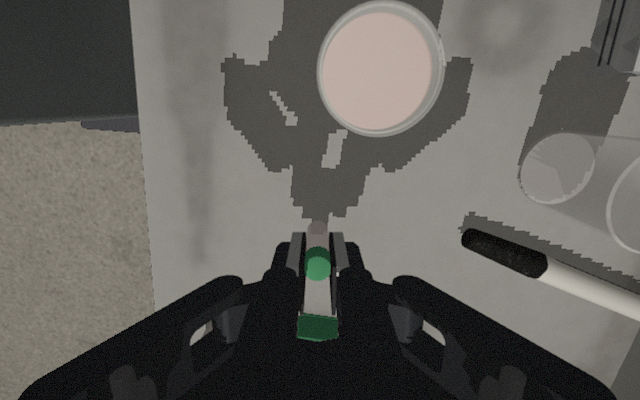

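Emit:
{"method": "play_rows", "body": {
  "motion": [
    [[1,0,0,-3,0,0,0],[1,0,0,-7,0,0,0],[1,0,0,-11,0,0,0],[1,0,0,-11,0,0,0]]
  ]
}}

```text
t: 3.75
tool_pos: [0.4544, -0.1409, 0.1381]
tool_rot: [2.128, 2.302, 0.004]
contact_force: [0.1, -0.1, 0.0]
opening: 0.0116
```

Run:
```python
from h import *
from station import ctrl
o=ctrl.get_obs(); print(o["t"],o["tool_pos"],o["opening"])
grab("wrist","pics/w3.png")
move([.6008,.0033,.12],np.radians(4.2))
move([.599,.0335,.12],np.radians(4.2))
```

```text
3.75 [ 0.45441047 -0.14092751  0.13811781] 0.01158882583528545
yaw 4.2 shift [13.15 15.86  1.6 ] turn [0.2 0.1 0.3] q6 -0.54
yaw 184.2 shift [13.15 15.86  1.6 ] turn [-1.000e-01  2.000e-01 -1.797e+02] q6 -0.54
yaw 4.2 shift [16.17 15.92  1.6 ] turn [0.2 0.1 0.3] q6 -0.54
yaw 184.2 shift [16.17 15.92  1.6 ] turn [-1.000e-01  2.000e-01 -1.797e+02] q6 -0.54
```

View pics/w3.png

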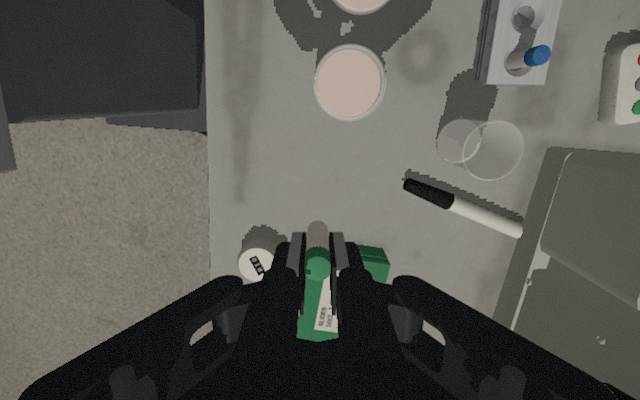

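Run:
```python
from h import *
from station import ctrl
o=ctrl.get_obs(); d=grab("wrist","pics/w3b.png",(270,200,370,300),6); M=R.from_rotvec(o["tool_rot"])
for zz in(-21,-10,24): print(zz,proj(d,M.apply([0,0,zz/1000])+o["tool_pos"]), (proj(d,M.apply([0,0,zz/1000])+o["tool_pos"])-[270,200])*6)
print(o["tool_pos"],o["tool_rot"])
```

```text
-21 [317.63775191 270.27662371] [285.82651148 421.65974229]
-10 [317.58852552 258.36826845] [285.53115312 350.20961071]
24 [317.47277154 230.36622654] [284.83662925 182.19735927]
[ 0.4529976  -0.14025699  0.13568209] [2.13034206e+00 2.30546842e+00 2.12615487e-03]
```

View pics/w3b.png

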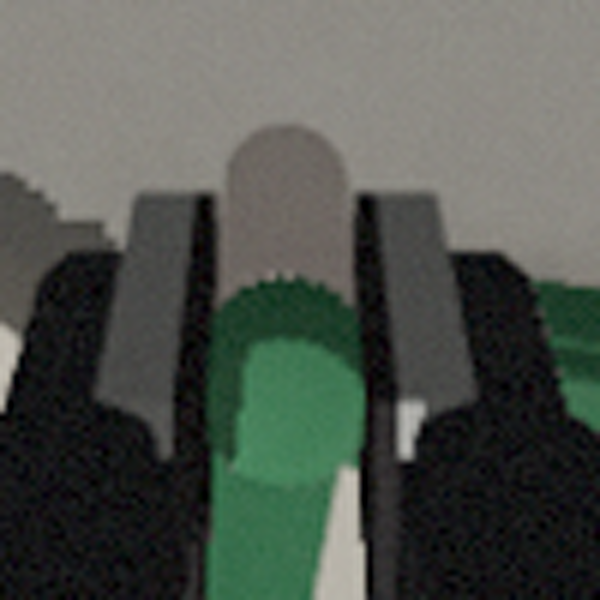

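Run:
```python
from h import *
move([.6002,.0036,.12],np.radians(4.3))
```

```text
yaw 4.3 shift [13.12 15.91  1.4 ] turn [-0.  -0.   0.2] q6 -0.54
yaw 184.3 shift [13.12 15.91  1.4 ] turn [ 1.000e-01 -0.000e+00 -1.798e+02] q6 -0.54
```

Emit:
{"method": "play_rows", "body": {
  "motion": [
    [[1,3,4,0,0,0,0],[1,7,8.5,0.5,0,0,0],[1,11,13.3,1,0,0,0.2],[1,13.1,15.9,1.4,0,0,0.2],[1,13.1,15.9,1.4,0,0,0.2],[1,13.1,15.9,1.4,0,0,0.2]]
  ]
}}

```text
t: 4.6
tool_pos: [0.5986, 0.0032, 0.1181]
tool_rot: [-2.134, -2.301, 0.003]
contact_force: [-0.3, 0.1, 0.8]
opening: 0.0115
```

Run:
```python
from h import *
from station import ctrl
o=ctrl.get_obs(); d=grab("wrist","pics/w4.png"); M=R.from_rotvec(o["tool_rot"])
print(o["t"],o["tool_pos"])
for p in [(.6002,.0036,.026),(.598,.0335,.026),(.6024,-.0264,.026),(.6024,-.0264,.05),(.6002,.0036,.005)]: print(proj(d,p).round(1))
```

```text
4.6 [0.59863553 0.0031778  0.11805067]
[319.8 196.4]
[319.9 159.4]
[319.6 231.1]
[319.7 243.7]
[319.6 189.4]
```

View pics/w4.png

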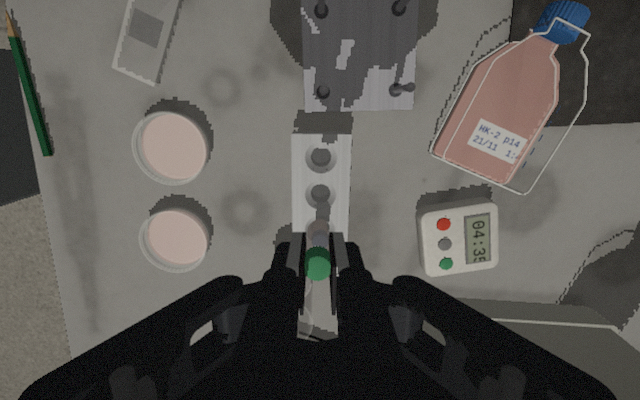

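Run:
```python
from h import *
from station import ctrl
o=ctrl.get_obs(); d=grab("wrist","pics/w5.png",(260,130,380,230),6)
print(o["t"],o["tool_pos"])
for p in [(.6002,.0036,.026),(.598,.0335,.026)]: print(((proj(d,p)-[260,130])*6).round(1))
M=R.from_rotvec(o["tool_rot"]); print((proj(d,M.apply([0,0,.024])+o["tool_pos"])-[260,130])*6)
f=lambda x,y:px(d,260+(x+.5)/6-.5,130+(y+.5)/6-.5,.026)
import sys; 
print(f(360,155),f(360,380))
```

```text
4.65 [0.59878573 0.00280881 0.11867367]
[356.9 394.3]
[357.7 172.6]
[344.98135847 602.25851122]
[0.59777089 0.03610783 0.026     ] [0.60009348 0.00594766 0.026     ]
```

View pics/w5.png

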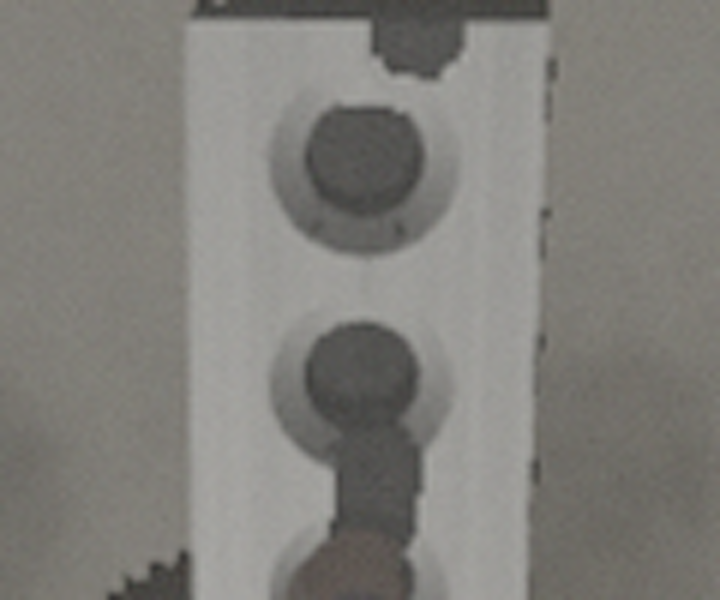

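Run:
```python
from h import *
from station import ctrl
print(ctrl.get_obs()["tool_pos"])
move([.6006,.0047,.09],np.radians(4.3))
```

```text
[0.59898057 0.00261657 0.11915332]
yaw 4.3 shift [0.19 0.18 2.92] turn [-0.1 -0.1 -0. ] q6 -0.19
yaw 184.3 shift [0.19 0.18 2.92] turn [-1.0e-01  2.0e-01  1.8e+02] q6 -0.19
```

Emit:
{"method": "play_rows", "body": {
  "motion": [
    [[1,0.2,0.2,2.9,0,0,0],[1,0.2,0.2,4,0,0,0],[1,0.2,0.2,4,0,0,0],[1,0.2,0.2,4,0,0,0],[1,0.2,0.2,4,0,0,0]]
  ]
}}

```text
t: 5.32
tool_pos: [0.6015, 0.0046, 0.0804]
tool_rot: [-2.137, -2.302, -0.001]
contact_force: [0.5, 0.3, 0.1]
opening: 0.0114
```

Run:
```python
from h import *
from station import ctrl
o=ctrl.get_obs(); print(o["tool_pos"])
d=grab("wrist","pics/w6.png",(220,100,420,300),4)
M=R.from_rotvec(o["tool_rot"]); print((proj(d,M.apply([0,0,.024])+o["tool_pos"])-[220,100])*4)
print((proj(d,[.6006,.0047,.026])-[220,100])*4)
```

```text
[0.6015212  0.00459107 0.08043364]
[389.85464964 521.50527123]
[384.18802194 449.96967807]
```

View pics/w6.png

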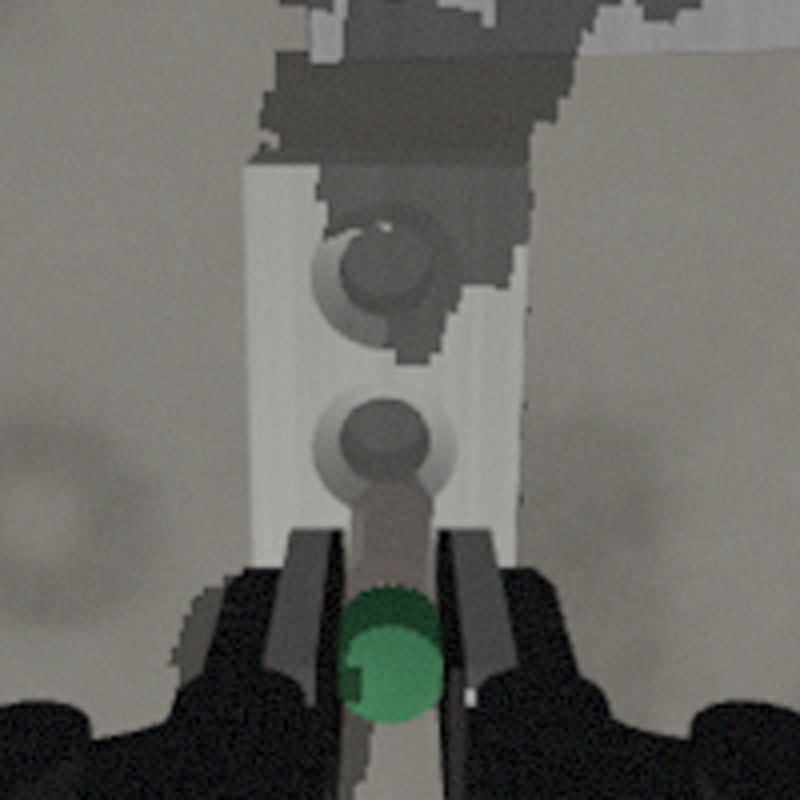

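Emit:
{"method": "play_rows", "body": {
  "motion": [
    [[1,0.1,-0.1,1.5,0,0,0],[1,0.1,-0.1,3,0,0,0],[1,0.1,-0.1,4,0,0,0],[1,0.1,-0.1,4.9,0,0,0],[1,0.1,-0.1,4.9,0,0,0],[1,0.1,-0.1,4.9,0,0,0]]
  ]
}}

```text
t: 6.12
tool_pos: [0.6006, 0.0056, 0.0315]
tool_rot: [-2.137, -2.302, -0.001]
contact_force: [0.2, 0.2, -0.6]
opening: 0.0116
```

Run:
```python
from h import *
d=grab("wrist","pics/w7.png"); grab("scene","pics/s7.png",(140,170,340,290),4)
```

```text
(no output)
```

View pics/w7.png

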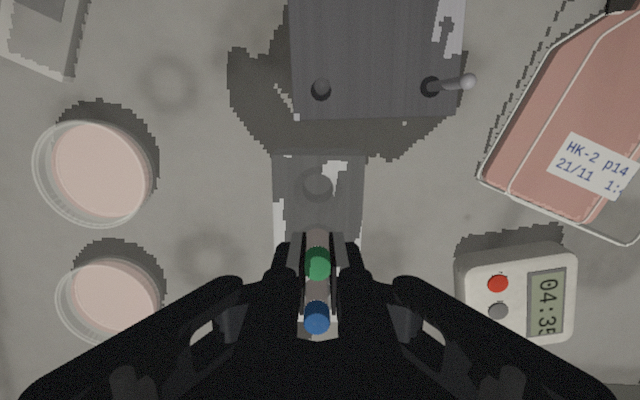

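View pics/s7.png

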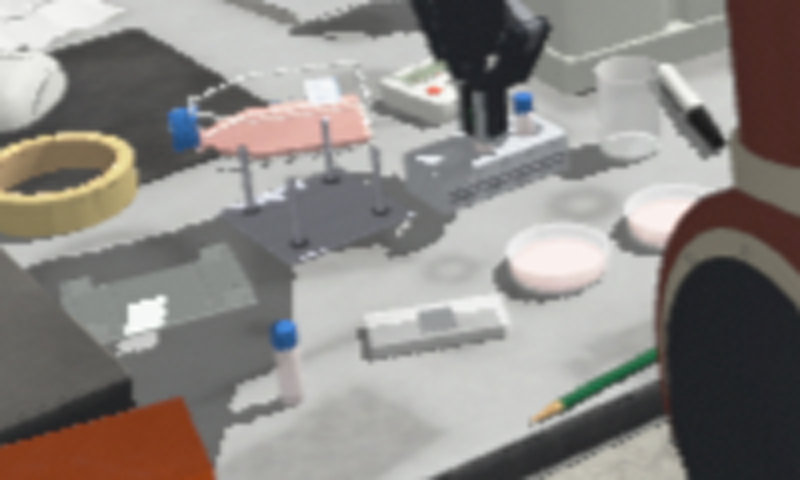

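Emit:
{"method": "play_rows", "body": {
  "motion": [
    [[0.5,0,0,0,0,0,0],[0.2,0,0,0,0,0,0],[0.2,0,0,0,0,0,0],[0,0,0,0,0,0,0],[0,0,0,-4,0,0,0],[-1,0,0,-9,0,0,0],[-1,0,0,-12,0,0,0],[-1,0,0,-12,0,0,0]]
  ]
}}

```text
t: 7.22
tool_pos: [0.6028, 0.0053, 0.1555]
tool_rot: [2.134, 2.298, 0.008]
contact_force: [0.3, -0.7, -0.2]
opening: 0.0854
```

Run:
```python
from h import *
d=grab("wrist","pics/w8.png"); 
move([.451,.2075,.2],np.radians(4.3))
```

```text
yaw 4.3 shift [ 21.27 -13.47  -4.76] turn [ 0.2  0.  -0. ] q6 -0.19
yaw 184.3 shift [ 21.27 -13.47  -4.76] turn [  0.   -0.3 180. ] q6 -0.19
```

View pics/w8.png

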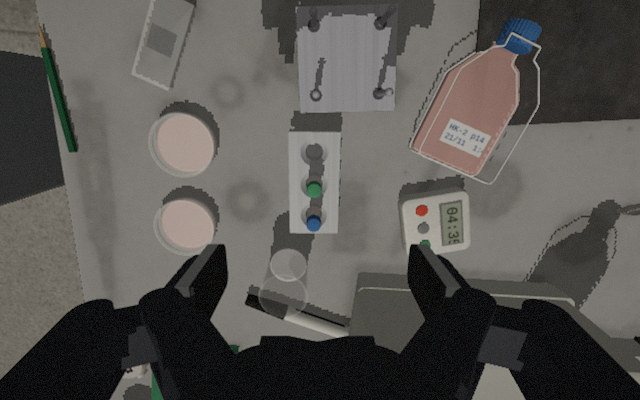

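Emit:
{"method": "play_rows", "body": {
  "motion": [
    [[-1,5,-3,-4,0,0,0],[-1,10,-6.5,-4.7,0,0,0],[-1,15,-9.5,-4.7,0,0,0],[-1,21.3,-13.5,-4.7,0,0,0],[-1,21.3,-13.5,-4.7,0,0,0],[-1,21.3,-13.5,-4.7,0,0,0],[-1,21.3,-13.5,-4.7,0,0,0]]
  ]
}}

```text
t: 8.15
tool_pos: [0.4512, 0.2068, 0.1986]
tool_rot: [2.138, 2.299, 0.001]
contact_force: [-0.5, 0.0, 0.4]
opening: 0.0854
```

Run:
```python
from h import *
d=grab("wrist","pics/w9.png");d=grab("wrist","pics/w9c.png",(260,110,380,210),5)
print(proj(d,(.451,.2075,.045)))
grab("top","pics/t9.png",(180,150,380,280),4)
```

```text
[316.5199206  177.64638842]
```

View pics/w9.png

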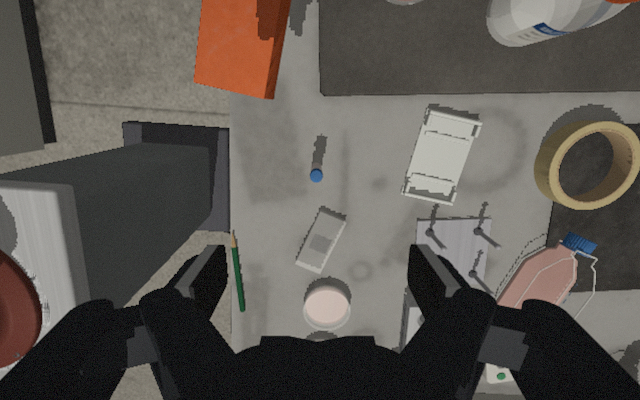

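View pics/w9c.png

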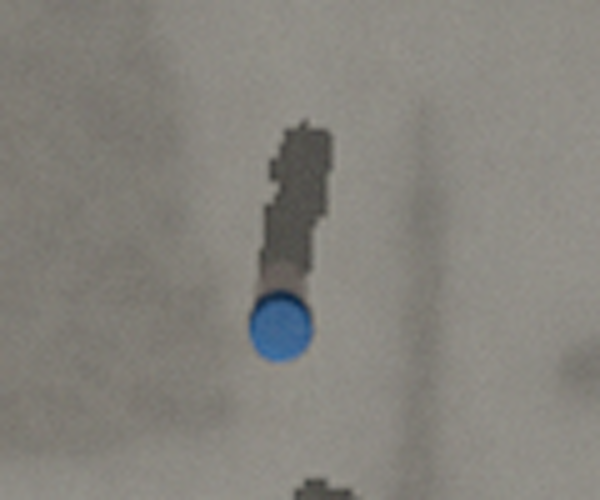

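View pics/t9.png

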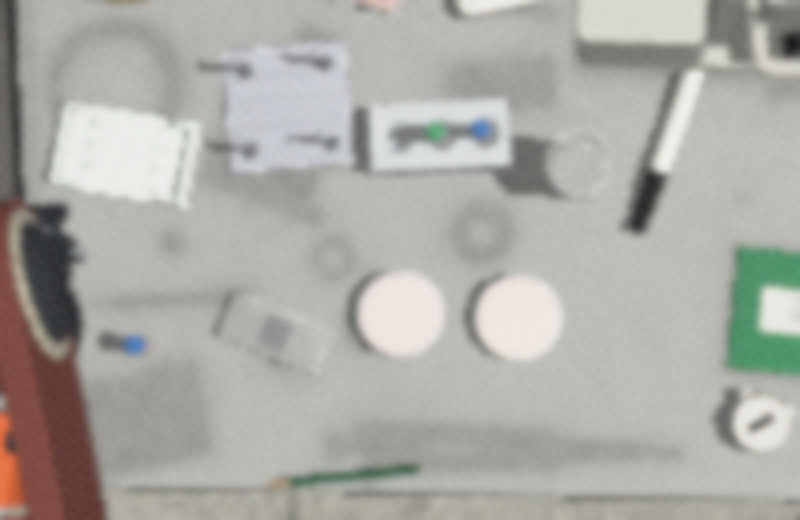

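Run:
```python
from h import *
move([.4505,.2083,.0243],np.radians(4.3))
```

```text
yaw 4.3 shift [ 0.16 -0.13 17.49] turn [ 0.2  0.  -0.2] q6 0.21
yaw 184.3 shift [ 0.16 -0.13 17.49] turn [  0.   -0.2 179.8] q6 0.21
```

Emit:
{"method": "play_rows", "body": {
  "motion": [
    [[-1,0.2,-0.1,6,0,0,0],[-1,0.2,-0.1,12,0,0,0],[-1,0.2,-0.1,16,0,0,0],[-1,0.2,-0.1,17.5,0,0,0],[-1,0.2,-0.1,17.5,0,0,0],[-1,0.2,-0.1,17.5,0,0,0],[0.3,0.2,-0.1,17.5,0,0,0],[0.5,0.2,-0.1,17.5,0,0,0],[1,0.2,-0.1,17.5,0,0,0],[1,0.2,-0.1,17.5,0,0,0],[1,0.2,-0.1,17.5,0,0,0],[1,0.2,-0.1,17.5,0,0,0]]
  ]
}}

```text
t: 9.8
tool_pos: [0.4509, 0.2088, 0.0243]
tool_rot: [2.138, 2.299, 0.003]
contact_force: [-0.7, 0.5, 0.9]
opening: 0.0117
```

Emit:
{"method": "play_rows", "body": {
  "motion": [
    [[1,0,0,-3,0,0,0],[1,0,0,-7,0,0,0],[1,0,0,-11,0,0,0],[1,0,0,-11,0,0,0],[1,0,0,-11,0,0,0]]
  ]
}}

```text
t: 10.42
tool_pos: [0.45, 0.2086, 0.1335]
tool_rot: [2.139, 2.299, 0.001]
contact_force: [-0.2, 0.1, -0.8]
opening: 0.0113
```

Run:
```python
from h import *
d=grab("wrist","pics/w10.png")
move([.5985,.0355,.12],np.radians(4.3))
```

```text
yaw 4.3 shift [-18.32  13.61   1.29] turn [ 0.   0.1 -0.2] q6 0.21
yaw 184.3 shift [-18.32  13.61   1.29] turn [ 1.000e-01 -0.000e+00  1.798e+02] q6 0.21
```

View pics/w10.png

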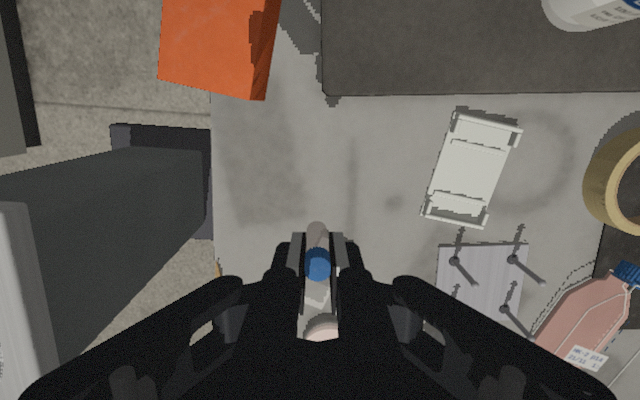

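Emit:
{"method": "play_rows", "body": {
  "motion": [
    [[1,-4,3,0,0,0,0],[1,-9,6.7,0,0,0,0],[1,-14,10.4,0,0,0,0],[1,-18.3,13.6,1.3,0,0,0],[1,-18.3,13.6,3,0,0,0],[1,-18.3,13.6,5,0,0,0],[1,-18.3,13.6,5,0,0,0],[1,-18.3,13.6,5,0,0,0],[1,-18.3,13.6,5,0,0,0]]
  ]
}}

```text
t: 11.6
tool_pos: [0.5988, 0.0363, 0.084]
tool_rot: [2.137, 2.3, 0.001]
contact_force: [-0.1, -0.0, -0.2]
opening: 0.0112
```

Run:
```python
from h import *
from station import ctrl
o=ctrl.get_obs(); print(o["tool_pos"])
d=grab("wrist","pics/w11.png",(220,100,420,300),4)
M=R.from_rotvec(o["tool_rot"]); print((proj(d,M.apply([0,0,.024])+o["tool_pos"])-[220,100])*4)
print((proj(d,[.5984,.0355,.026])-[220,100])*4)
```

```text
[0.59883673 0.03634432 0.08400177]
[389.84703876 521.33020281]
[386.02031014 447.65282608]
```

View pics/w11.png

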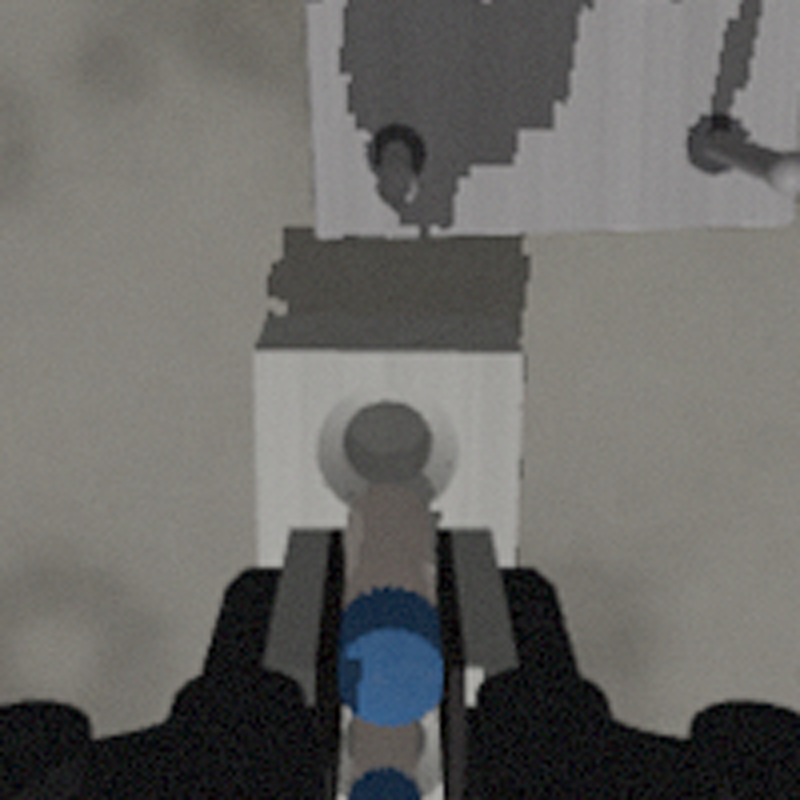

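Emit:
{"method": "play_rows", "body": {
  "motion": [
    [[1,0,0,1.5,0,0,0],[1,0,0,3,0,0,0],[1,0,0,4.2,0,0,0],[1,0,0,5.2,0,0,0],[1,0,0,5.2,0,0,0],[1,0,0,5.2,0,0,0]]
  ]
}}

```text
t: 12.4
tool_pos: [0.5993, 0.0361, 0.0323]
tool_rot: [2.137, 2.299, 0.002]
contact_force: [-0.2, -0.5, 1.5]
opening: 0.0116
```

Run:
```python
from h import *
grab("scene","pics/s12.png",(200,170,300,230),8)
```

```text
(no output)
```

View pics/s12.png

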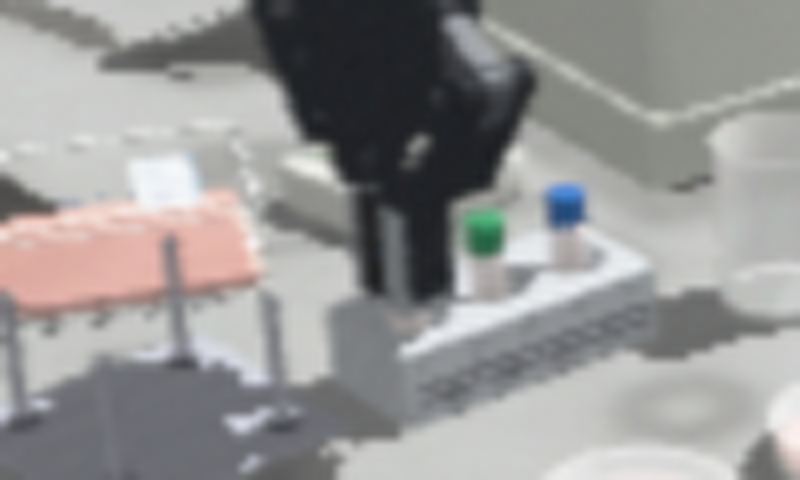

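Green stands well in the centre well, and blue is down in the end well. I'll release it and rise.

Emit:
{"method": "play_rows", "body": {
  "motion": [
    [[0.5,0,0,0,0,0,0],[0.2,0,0,0,0,0,0],[0.2,0,0,0,0,0,0],[0,0,0,0,0,0,0],[0,0,0,-4,0,0,0],[-1,0,0,-9,0,0,0],[-1,0,0,-14,0,0,0],[-1,0,0,-14,0,0,0],[-1,0,0,-14,0,0,0]]
  ]
}}

```text
t: 13.58
tool_pos: [0.5987, 0.0362, 0.1722]
tool_rot: [2.137, 2.299, 0.001]
contact_force: [-0.7, -0.9, 0.0]
opening: 0.0854
```

Run:
```python
from h import *
grab("wrist","pics/w13.png")
grab("scene","pics/s13.png",(200,170,300,230),8)
move([.475,.030,.15],np.radians(4.5))
```

```text
yaw 4.5 shift [  0.27 -12.29   2.04] turn [-0.   0.1 -0.3] q6 -0.14
yaw 184.5 shift [  0.27 -12.29   2.04] turn [1.000e-01 1.000e-01 1.797e+02] q6 -0.14
```

View pics/w13.png

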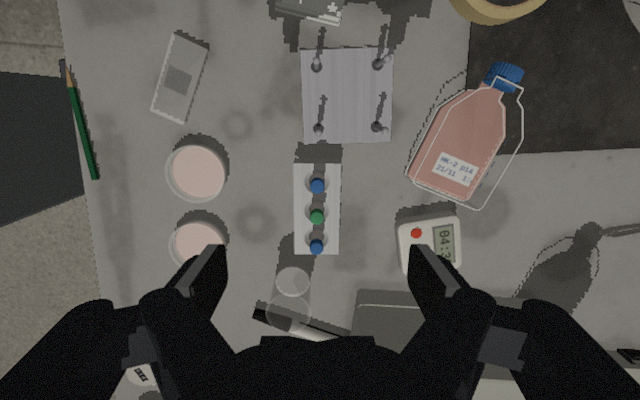

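View pics/s13.png

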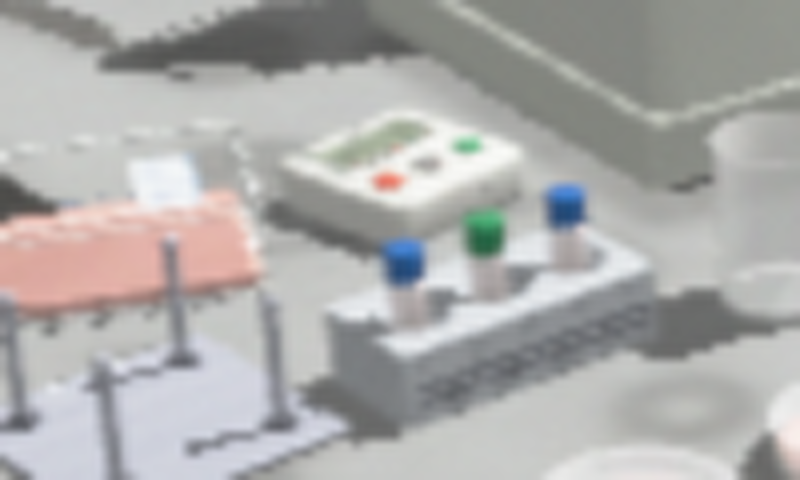

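Emit:
{"method": "play_rows", "body": {
  "motion": [
    [[-1,0.3,-4,1,0,0,0],[-1,0.3,-9,2,0,0,0],[-1,0.3,-12.3,2,0,0,0],[-1,0.3,-12.3,2,0,0,0],[-1,0.3,-12.3,2,0,0,0],[-1,0.3,-12.3,2,0,0,0]]
  ]
}}

```text
t: 14.42
tool_pos: [0.4757, 0.0303, 0.1504]
tool_rot: [2.139, 2.301, -0.002]
contact_force: [-0.5, 0.6, 0.2]
opening: 0.0852
```

Run:
```python
from h import *
d=grab("wrist","pics/w14.png")
print(proj(d,(.4762,.029,.015)),proj(d,(.4748,-.0527,.015)))
move([.4762,.029,.10],np.radians(4.2))
```

```text
[317.8006435  184.40797558] [310.50618075 261.98418037]
yaw 4.2 shift [-0.13  0.04  5.05] turn [-0.  0. -0.] q6 -0.16
yaw 184.2 shift [-0.13  0.04  5.05] turn [1.0e-01 1.0e-01 1.8e+02] q6 -0.16
```

View pics/w14.png

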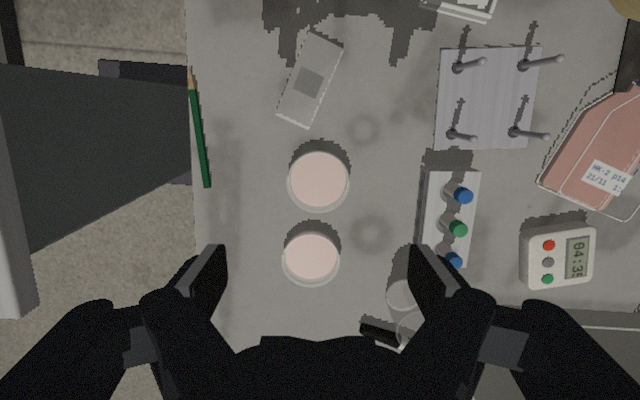

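Emit:
{"method": "play_rows", "body": {
  "motion": [
    [[-1,0,0.1,5,0,0,0],[-1,0,0.1,9,0,0,0],[-1,0,0.1,12,0,0,0],[-1,0,0.1,14,0,0,0],[-1,0,0.1,14.9,0,0,0],[-1,0,0.1,14.9,0,0,0],[-1,0,0.1,14.9,0,0,0]]
  ],
  "newtons": 25
}}

```text
t: 15.35
tool_pos: [0.4777, 0.0302, 0.0025]
tool_rot: [2.138, 2.3, 0.0]
contact_force: [0.1, 0.1, -0.6]
opening: 0.0855
```

Run:
```python
from h import *
d=grab("wrist","pics/w15.png")
```

```text
(no output)
```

View pics/w15.png

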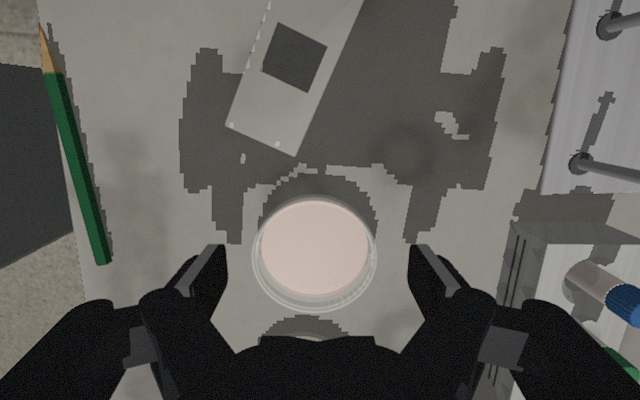

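Emit:
{"method": "play_rows", "body": {
  "motion": [
    [[-0.5,0,-0.1,0.1,0,0,0],[-0.4,0,-0.1,0.1,0,0,0],[0,0,-0.1,0.1,0,0,0],[0.2,0,-0.1,0.1,0,0,0],[0.2,0,-0.1,0.1,0,0,0],[0.2,0,-0.1,0.1,0,0,0]]
  ],
  "newtons": 25
}}

```text
t: 16.15
tool_pos: [0.4772, 0.03, 0.0026]
tool_rot: [2.137, 2.299, 0.001]
contact_force: [-2.4, -0.2, 5.5]
opening: 0.0584
```

Run:
```python
from h import *
d=grab("wrist","pics/w16.png",(200,150,440,330),3)
grab("scene","pics/s16.png",(200,190,340,290),5)
```

```text
(no output)
```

View pics/w16.png

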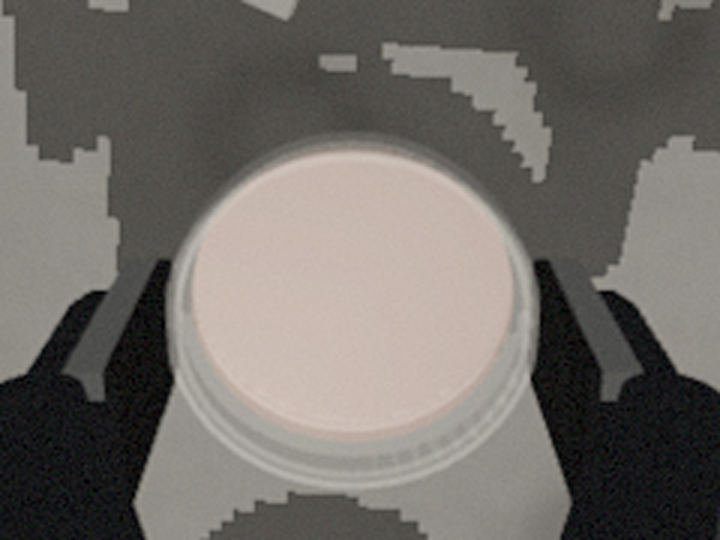

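View pics/s16.png

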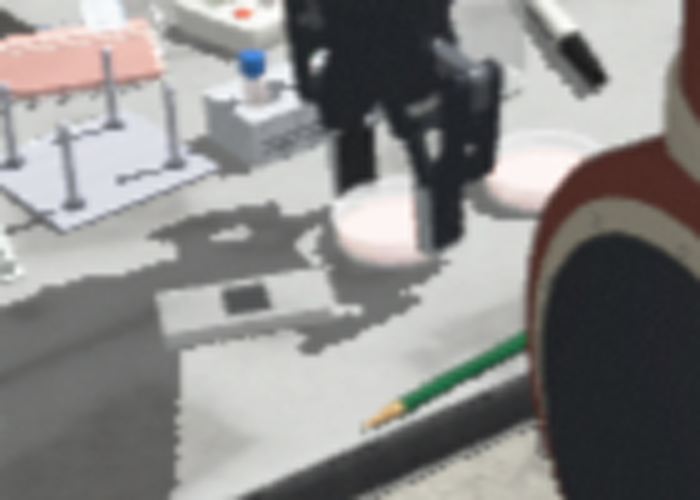

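Emit:
{"method": "play_rows", "body": {
  "motion": [
    [[0.2,0,0,-0.5,0,0,0],[0.2,0,0,-1.5,0,0,0],[0.2,0,0,-3,0,0,0],[0.2,0,0,-3,0,0,0]]
  ]
}}

```text
t: 16.75
tool_pos: [0.4788, 0.0299, 0.0347]
tool_rot: [2.135, 2.297, 0.005]
contact_force: [0.1, -0.3, -0.6]
opening: 0.0589
```

Run:
```python
from h import *
d=grab("wrist","pics/w17.png",(200,150,440,330),3)
grab("scene","pics/s17.png",(200,190,340,290),5)
```

```text
(no output)
```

View pics/w17.png

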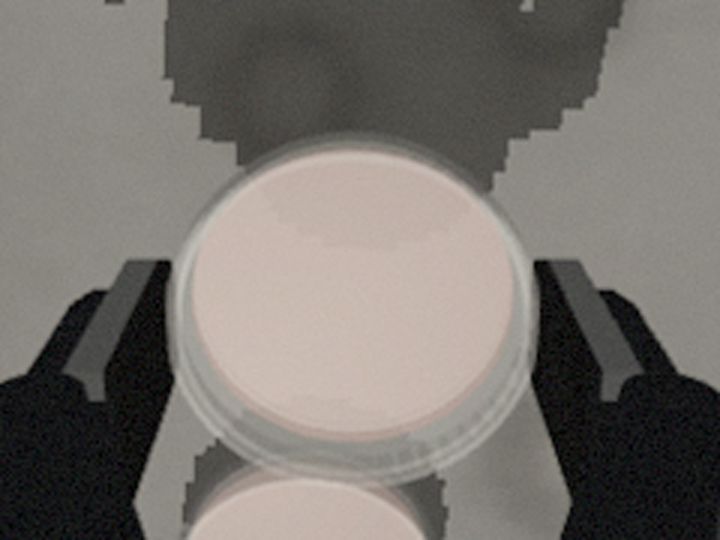

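View pics/s17.png

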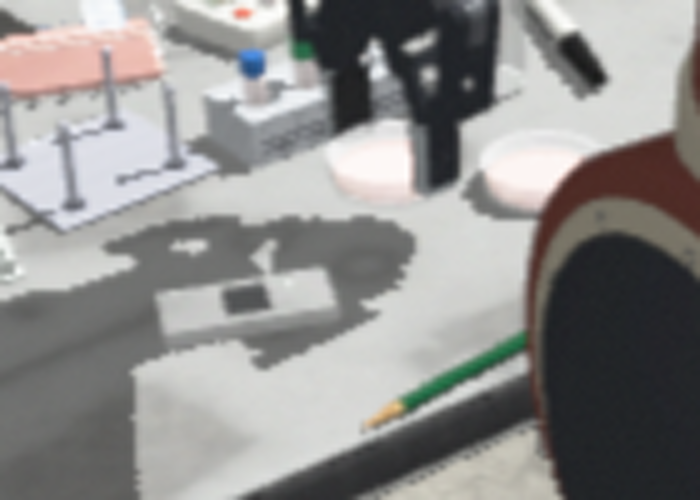

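Run:
```python
from h import *
from station import ctrl
o=ctrl.get_obs(); d=grab("wrist"); M=R.from_rotvec(o["tool_rot"])
for dx in(-.005,0,.005):
  P=[proj(d,M.apply([dx+.03*np.cos(a),.03*np.sin(a),-.0124])+o["tool_pos"]) for a in np.linspace(0,6.28,60)]
  P=(np.array(P)-[200,150])*3; print(dx,P.min(0),P.max(0))
move([.6213,.1136,.12],np.radians(4.2))
```

```text
-0.005 [165.00930668 183.72674741] [540.40671748 517.88736578]
0 [163.20216238 152.15538125] [542.23712061 492.81525688]
0.005 [161.3596529  119.93086662] [544.10334294 467.28169452]
yaw 4.2 shift [ 7.26 15.02 -8.72] turn [ 0.1  0.1 -0. ] q6 -0.16
yaw 184.2 shift [ 7.26 15.02 -8.72] turn [ 1.0e-01 -2.0e-01  1.8e+02] q6 -0.16
```

Emit:
{"method": "play_rows", "body": {
  "motion": [
    [[0.2,0,0,-3,0,0,0],[0.2,1,2,-6,0,0,0],[0.2,3,6,-8.7,0,0,0],[0.2,5,10.5,-8.7,0,0,0],[0.2,7.3,15,-8.7,0,0,0],[0.2,7.3,15,-8.7,0,0,0],[0.2,7.3,15,-8.7,0,0,0],[0.2,7.3,15,-8.7,0,0,0]]
  ]
}}

```text
t: 17.9
tool_pos: [0.6201, 0.1134, 0.1195]
tool_rot: [2.138, 2.299, -0.0]
contact_force: [0.1, 0.4, -0.2]
opening: 0.0584
```

Run:
```python
from h import *
from station import ctrl
o=ctrl.get_obs(); print(o["tool_pos"])
d=grab("wrist","pics/w18.png")
import math
a=math.radians(4.2)
for sx,sy in((1,1),(1,-1),(-1,1),(-1,-1)):
    x,y=28.7e-3*sx,28.7e-3*sy; X=.6213+x*math.cos(a)-y*math.sin(a);Y=.1136+x*math.sin(a)+y*math.cos(a)
    print(sx,sy,proj(d,(X,Y,.004)).round(1),proj(d,(X,Y,.049)).round(1))
```

```text
[0.62010303 0.11339865 0.11946588]
1 1 [352.3 156. ] [359.4 166.5]
1 -1 [350.3 219.1] [356.6 240.6]
-1 1 [284.8 156. ] [278.4 166.6]
-1 -1 [286.7 219.2] [281.2 240.8]
```

View pics/w18.png

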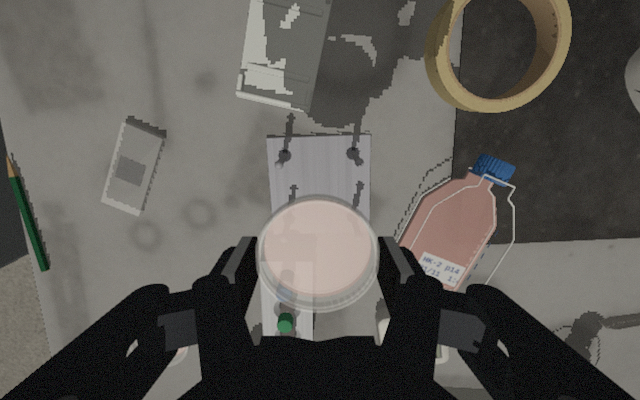

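Run:
```python
from h import *
grab("wrist","pics/w19.png",(255,120,385,220),6)
```

```text
(no output)
```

View pics/w19.png

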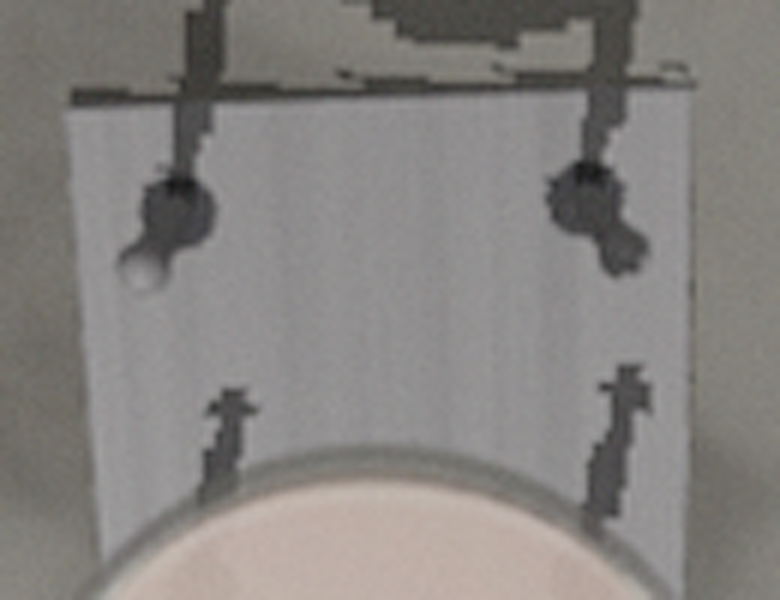

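Emit:
{"method": "play_rows", "body": {
  "motion": [
    [[0.2,0,0.2,3,0,0,-1.7],[0.2,0,0.2,5.5,0,0,-1.7],[0.2,0,0.2,5.5,0,0,-1.7],[0.2,0,0.2,5.5,0,0,-1.7]]
  ]
}}

```text
t: 18.5
tool_pos: [0.623, 0.1133, 0.0662]
tool_rot: [2.103, 2.329, 0.003]
contact_force: [0.1, 0.5, -0.2]
opening: 0.0588
```

Run:
```python
from h import *
from station import ctrl
o=ctrl.get_obs(); print(o["tool_pos"])
grab("wrist","pics/w20.png")
grab("scene","pics/s20.png",(160,170,300,270),5)
move([.6218,.1137,.0085],np.radians(5.9))
```

```text
[0.62302046 0.11333319 0.06623389]
yaw 5.9 shift [ 0.05 -0.21  5.84] turn [ 0.3  0.1 -0.1] q6 -0.04
yaw 185.9 shift [ 0.05 -0.21  5.84] turn [ 1.000e-01 -5.000e-01  1.799e+02] q6 -0.04
```

View pics/w20.png

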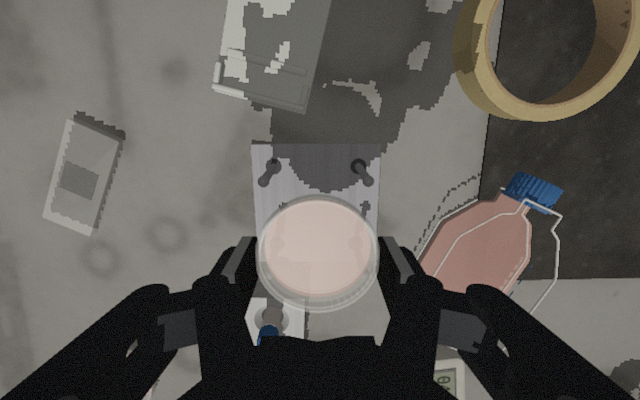

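View pics/s20.png

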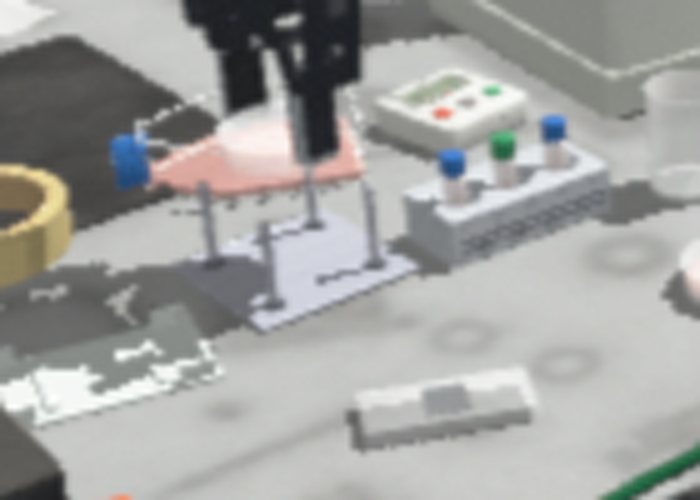

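Emit:
{"method": "play_rows", "body": {
  "motion": [
    [[0.2,0.1,-0.15,0.5,0,0,0],[0.2,0.1,-0.15,1.5,0,0,0],[0.2,0.1,-0.15,3,0,0,0],[0.2,0.1,-0.15,4.5,0,0,0],[0.2,0.1,-0.15,5.5,0,0,0],[0.2,0.1,-0.15,5.8,0,0,0],[0.2,0.1,-0.15,5.8,0,0,0],[0.2,0.1,-0.15,5.8,0,0,0]]
  ]
}}

```text
t: 19.6
tool_pos: [0.6229, 0.1143, 0.0096]
tool_rot: [2.102, 2.328, 0.006]
contact_force: [0.4, 0.4, -0.7]
opening: 0.0586
```

Run:
```python
from h import *
from station import ctrl
o=ctrl.get_obs(); print(o["tool_pos"])
grab("wrist","pics/w21.png")
grab("scene","pics/s21.png",(160,170,300,270),5)
```

```text
[0.62294511 0.11430169 0.00962082]
```

View pics/w21.png

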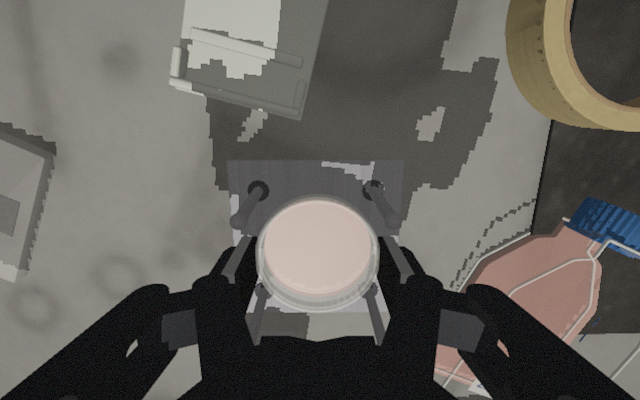

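View pics/s21.png

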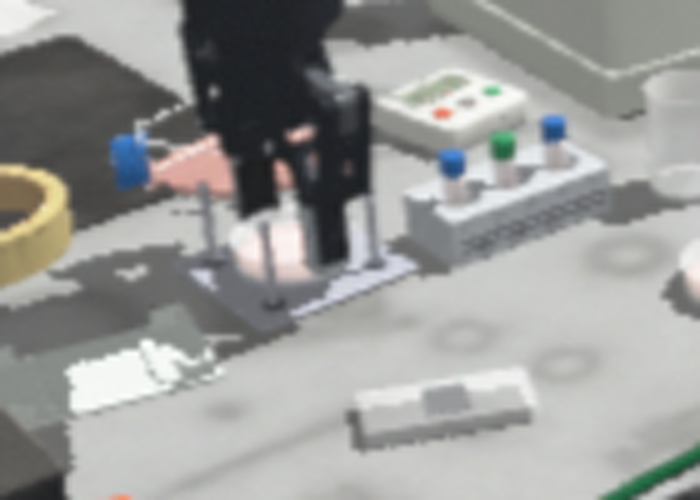

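Emit:
{"method": "play_rows", "body": {
  "motion": [
    [[0.2,0,-0.1,0.15,0,0,0],[0.2,0,-0.1,0.25,0,0,0],[0.2,0,-0.1,0.25,0,0,0],[-0.5,0,-0.1,0.25,0,0,0],[-0.75,0,-0.1,0.25,0,0,0],[-0.75,0,-0.1,0.25,0,0,0],[-0.75,0,-0.1,0.25,0,0,0],[-0.75,0,-0.1,-2,0,0,0],[-0.75,0,-0.1,-5,0,0,0],[-0.9,0,-0.1,-10,0,0,0],[-1,0,-0.1,-10,0,0,0],[-1,0,-0.1,-10,0,0,0]]
  ]
}}

```text
t: 21.2
tool_pos: [0.6216, 0.1143, 0.111]
tool_rot: [2.101, 2.327, 0.008]
contact_force: [-0.3, 0.8, 0.1]
opening: 0.0854
```

Run:
```python
from h import *
from station import ctrl
o=ctrl.get_obs(); print(o["tool_pos"])
d=grab("wrist","pics/w22.png",(230,100,410,280),4)
a=np.radians(5.9)
for sx,sy in((1,1),(1,-1),(-1,1),(-1,-1)):
    x,y=28.7e-3*sx,28.7e-3*sy; X=.6218+x*np.cos(a)-y*np.sin(a);Y=.1145+x*np.sin(a)+y*np.cos(a)
    print(sx,sy,((proj(d,(X,Y,.004))-[230,100])*4).round(),((proj(d,(X,Y,.049))-[230,100])*4).round())
print(((proj(d,(.6218,.1145,.019))-[230,100])*4).round())
move([.475,-.052,.15],a)
```

```text
[0.62157456 0.114346   0.1109545 ]
1 1 [485. 230.] [516. 275.]
1 -1 [477. 490.] [504. 582.]
-1 1 [206. 231.] [179. 276.]
-1 -1 [215. 491.] [192. 583.]
[347. 385.]
yaw 5.9 shift [-15.07 -16.17  -4.12] turn [ 0.3  0.1 -0.1] q6 -0.04
yaw 185.9 shift [-15.07 -16.17  -4.12] turn [ 1.000e-01 -5.000e-01  1.799e+02] q6 -0.04
```

View pics/w22.png

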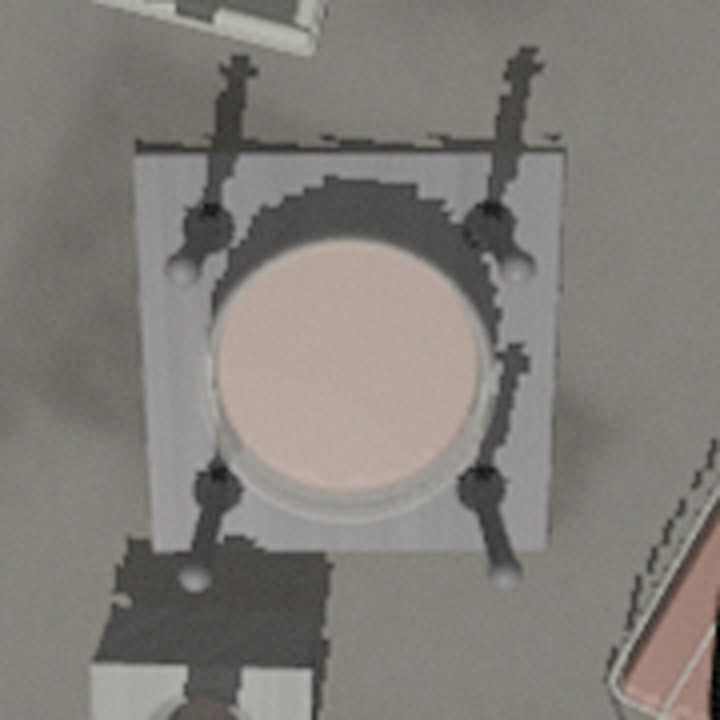

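Emit:
{"method": "play_rows", "body": {
  "motion": [
    [[-1,-2,-2,-3,0,0,0],[-1,-6,-6.5,-4,0,0,0],[-1,-10,-10.7,-4,0,0,0],[-1,-15,-16.1,-4,0,0,0],[-1,-15,-16.1,-4,0.3,0,0],[-1,-15,-16.1,-4,0.3,0,0],[-1,-15,-16.1,-4,0.3,0,0]]
  ]
}}

```text
t: 22.12
tool_pos: [0.4762, -0.0506, 0.1485]
tool_rot: [2.104, 2.332, -0.001]
contact_force: [-0.4, -0.1, -0.6]
opening: 0.0859
```

Run:
```python
from h import *
from station import ctrl
o=ctrl.get_obs(); print(o["tool_pos"])
d=grab("wrist","pics/w23.png")
print(proj(d,(.4755,-.0517,.015)))
move([.4755,-.0517,.0025],np.radians(5.9))
```

```text
[ 0.47616878 -0.05056153  0.14852572]
[316.41000889 184.59708286]
yaw 5.9 shift [-0.1  -0.09 14.61] turn [0.  0.1 0. ] q6 -0.36
yaw 185.9 shift [-0.1  -0.09 14.61] turn [-1.0e-01  0.0e+00 -1.8e+02] q6 -0.36
```

View pics/w23.png

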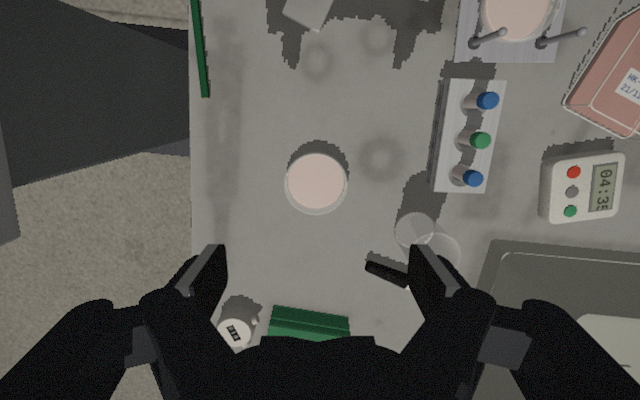

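Emit:
{"method": "play_rows", "body": {
  "motion": [
    [[-1,-0.1,-0.1,5,0,0,0],[-1,-0.1,-0.1,9,0,0,0],[-1,-0.1,-0.1,12,0,0,0],[-1,-0.1,-0.1,14,0,0,0],[-1,-0.1,-0.1,14.6,0,0,0],[-1,-0.1,-0.1,14.6,0,0,0],[-1,-0.1,-0.1,14.6,0,0,0]]
  ],
  "newtons": 25
}}

```text
t: 23.05
tool_pos: [0.4766, -0.0518, 0.0038]
tool_rot: [2.101, 2.332, 0.001]
contact_force: [-0.2, 0.6, -0.0]
opening: 0.0857
```

Run:
```python
from h import *
from station import ctrl
print(ctrl.get_obs()["tool_pos"])
d=grab("wrist","pics/w24.png")
```

```text
[ 0.47658459 -0.05180734  0.00379035]
```

View pics/w24.png

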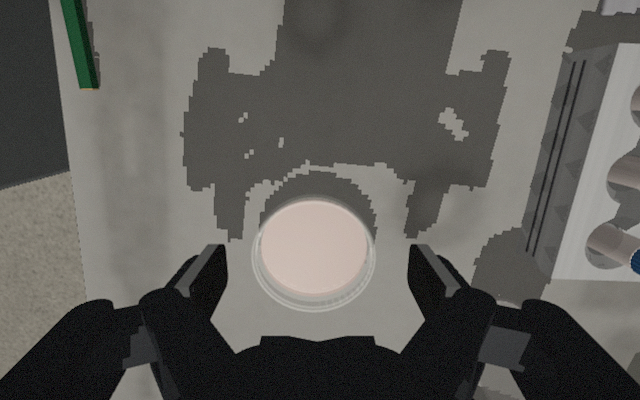

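Centred as before (dish 251–377), so I'll close and lift slightly.

Emit:
{"method": "play_rows", "body": {
  "motion": [
    [[-0.5,0,-0.15,0.1,0,0,0],[-0.4,0,-0.15,0.1,0,0,0],[0,0,-0.15,0.1,0,0,0],[0.2,0,-0.15,0.1,0,0,0],[0.2,0,-0.15,0.1,0,0,0],[0.2,0,-0.15,0.1,0,0,0]]
  ],
  "newtons": 25
}}

```text
t: 23.85
tool_pos: [0.4754, -0.0521, 0.0037]
tool_rot: [2.101, 2.331, 0.001]
contact_force: [-2.8, 1.3, 5.1]
opening: 0.0583
```

Emit:
{"method": "play_rows", "body": {
  "motion": [
    [[0.2,0,0,-0.5,0,0,0],[0.2,0,0,-1.5,0,0,0],[0.2,0,0,-3,0,0,0],[0.2,0,0,-3,0,0,0]]
  ]
}}

```text
t: 24.35
tool_pos: [0.4769, -0.0526, 0.0359]
tool_rot: [2.099, 2.328, 0.004]
contact_force: [-1.4, 0.7, -0.8]
opening: 0.058
```

Run:
```python
from h import *
from station import ctrl
print(ctrl.get_obs()["tool_pos"])
d=grab("wrist","pics/w25.png",(200,150,440,330),3)
move([.622,.1140,.13],np.radians(5.9))
```

```text
[ 0.47691814 -0.05255856  0.03587399]
yaw 5.9 shift [15.01 16.27 -9.47] turn [0.3 0.2 0. ] q6 -0.37
yaw 185.9 shift [15.01 16.27 -9.47] turn [  -0.3    0.4 -180. ] q6 -0.37
```

View pics/w25.png

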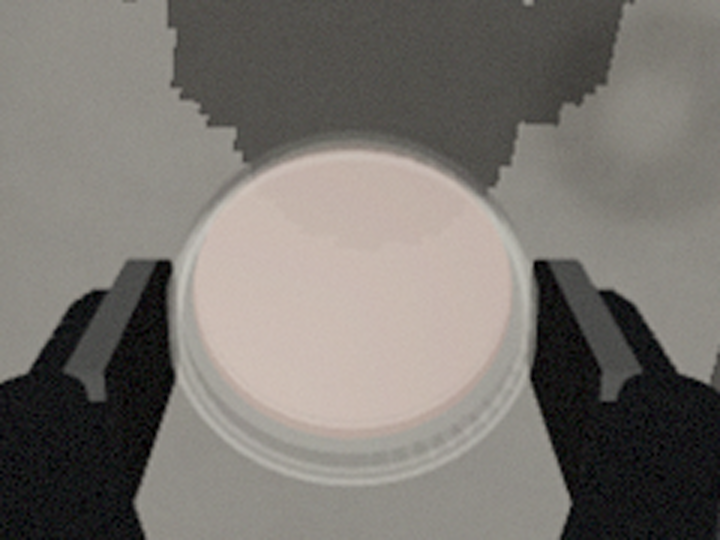

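Emit:
{"method": "play_rows", "body": {
  "motion": [
    [[0.2,0,0,-3,0,0,0],[0.2,0,0.5,-7,0,0,0],[0.2,2,2,-9.5,0,0,0],[0.2,6,6.5,-9.5,0,0,0],[0.2,10,11,-9.5,0,0,0],[0.2,13,14,-9.5,0,0,0],[0.2,15,16.3,-9.5,0,0,0],[0.2,15,16.3,-9.5,0,0,0],[0.2,15,16.3,-9.5,0,0,0],[0.2,15,16.3,-9.5,0,0,0]]
  ]
}}

```text
t: 25.65
tool_pos: [0.6216, 0.1131, 0.13]
tool_rot: [2.101, 2.329, 0.002]
contact_force: [1.1, -0.0, 0.2]
opening: 0.0583
```

Run:
```python
from h import *
from station import ctrl
o=ctrl.get_obs(); print(o["tool_pos"])
d=grab("wrist","pics/w26.png")
a=np.radians(5.9)
for sx,sy in((1,1),(-1,1)):
    x,y=28.7e-3*sx,28.7e-3*sy; X=.622+x*np.cos(a)-y*np.sin(a);Y=.1147+x*np.sin(a)+y*np.cos(a)
    print(sx,sy,proj(d,(X,Y,.004)).round(1),proj(d,(X,Y,.049)).round(1))
move([.622,.1140,.065],a)
```

```text
[0.62160147 0.11313803 0.1299869 ]
1 1 [349.8 152.2] [356.4 161.6]
-1 1 [284.7 152.2] [278.8 161.7]
yaw 5.9 shift [0.1  0.01 6.52] turn [ 0.3  0.2 -0. ] q6 -0.04
yaw 185.9 shift [0.1  0.01 6.52] turn [  0.3  -0.4 180. ] q6 -0.04
```

View pics/w26.png

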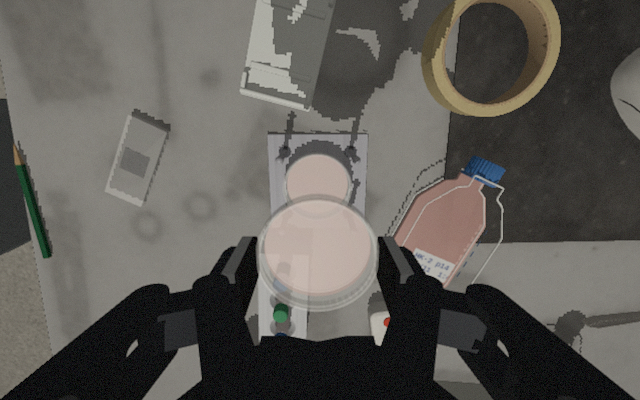

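Aligned: posts at about (285,152) and (351,152), against predicted 284.7 and 349.8. I'll descend in stages.

Emit:
{"method": "play_rows", "body": {
  "motion": [
    [[0.2,0.1,0,3,0.3,0.2,0],[0.2,0.1,0,6,0.3,0.2,0],[0.2,0.1,0,7.5,0.3,0.2,0],[0.2,0.1,0,9,0.3,0.2,0],[0.2,0.1,0,10,0.3,0.2,0],[0.2,0.1,0,10.4,0.3,0.2,0],[0.2,0.1,0,10.4,0.3,0.2,0],[0.2,0.1,0,10.4,0.3,0.2,0]]
  ]
}}

```text
t: 26.7
tool_pos: [0.6227, 0.114, 0.027]
tool_rot: [2.104, 2.332, 0.001]
contact_force: [0.1, -0.9, -0.0]
opening: 0.0583
```

Run:
```python
from h import *
from station import ctrl
o=ctrl.get_obs(); print(o["tool_pos"])
grab("wrist","pics/w27.png")
grab("scene","pics/s27.png",(160,170,300,270),5)
```

```text
[0.62271962 0.11398332 0.0269797 ]
```

View pics/w27.png

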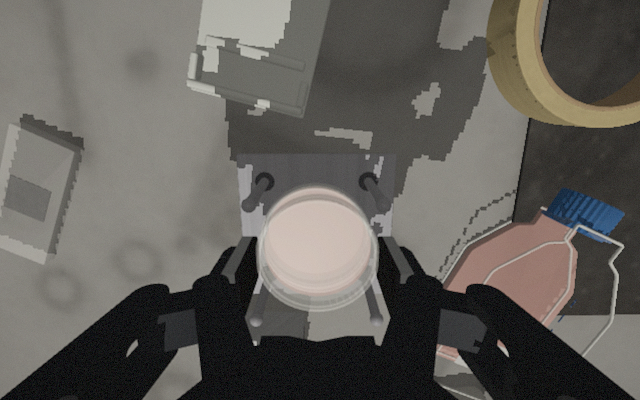

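View pics/s27.png

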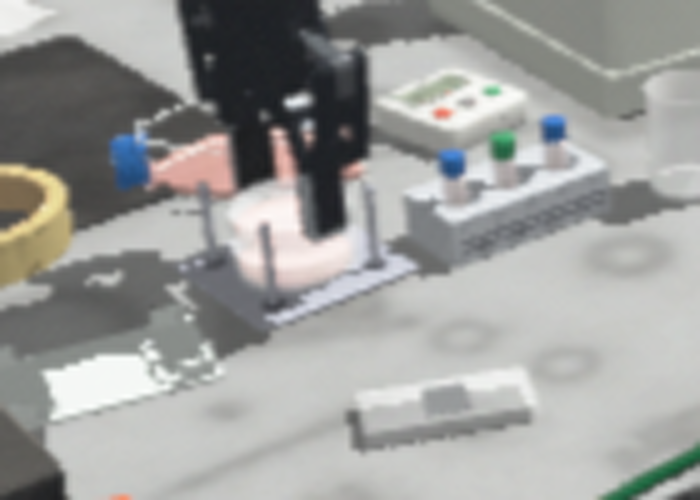

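Emit:
{"method": "play_rows", "body": {
  "motion": [
    [[0.2,0,0,0.2,0,0,0],[0.2,0,0,0.4,0,0,0],[0.2,0,0,0.4,0,0,0],[-0.5,0,0,0.4,0,0,0],[-0.75,0,0,0.4,0,0,0],[-0.75,0,0,0.4,0,0,0],[-0.75,0,0,0.4,0,0,0],[-0.75,0,0,-2,0,0,0],[-0.75,0,0,-5,0,0,0],[-0.9,0,0,-10,0,0,0],[-1,0,0,-10,0,0,0],[-1,0,0,-10,0,0,0]]
  ]
}}

```text
t: 28.3
tool_pos: [0.6224, 0.1139, 0.1267]
tool_rot: [2.104, 2.333, 0.001]
contact_force: [-0.6, -0.5, -1.0]
opening: 0.0854
```

Run:
```python
from h import *
from station import ctrl
o=ctrl.get_obs(); print(o["tool_pos"],o["q"].round(2))
d=grab("wrist","pics/w28.png",(230,100,410,280),4)
print(((proj(d,(.622,.1147,.034))-[230,100])*4).round())
grab("scene","pics/s28.png",(160,170,300,270),5)
move([.4612,.1179,.15],np.radians(-22.5))
```

```text
[0.62240924 0.11387322 0.12672196] [ 0.06  0.15  1.68  0.    1.3  -0.04]
[348. 382.]
yaw -22.5 shift [  2.05 -15.9   -2.46] turn [-0.2  0.  28.4] q6 -0.04
yaw 157.5 shift [  2.05 -15.9   -2.46] turn [  -0.    -0.2 -151.6] q6 -0.04
```

View pics/w28.png

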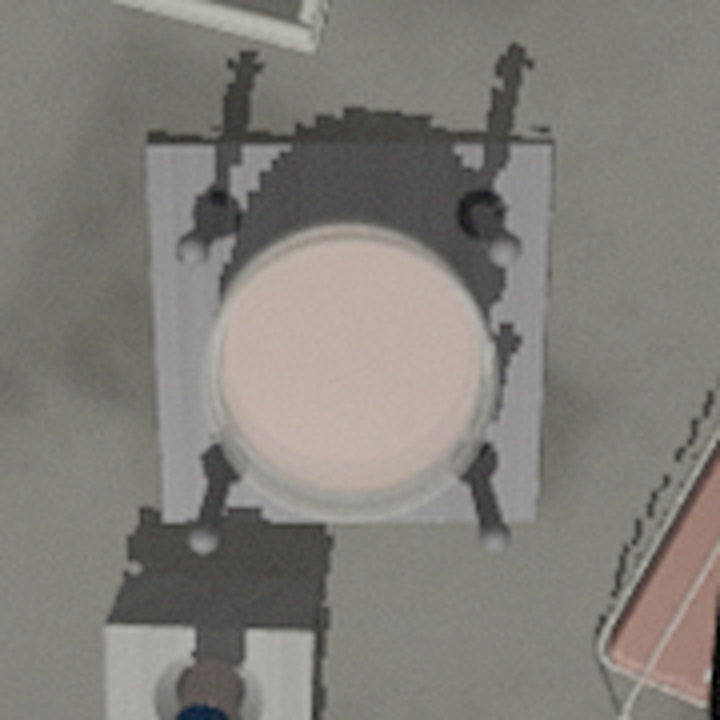

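View pics/s28.png

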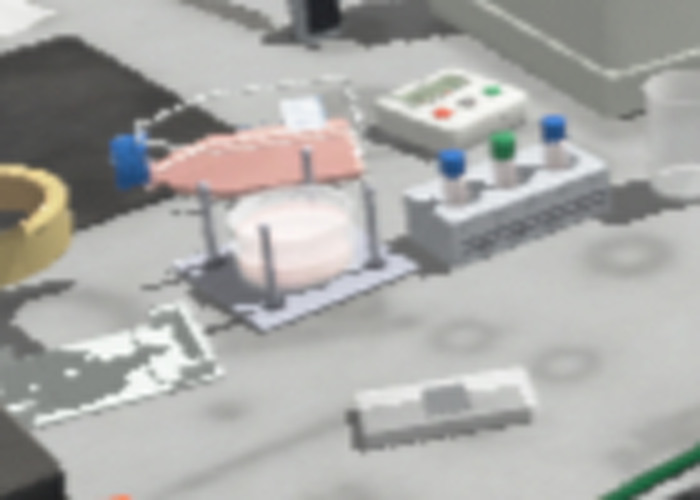

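Emit:
{"method": "play_rows", "body": {
  "motion": [
    [[-1,0,-2,-2.4,0,0,9],[-1,1,-7,-2.4,0,0,19],[-1,1.5,-12,-2.4,0,0,28.4],[-1,2,-15.9,-2.4,0,0,28.4],[-1,2,-15.9,-2.4,0,0,28.4],[-1,2,-15.9,-2.4,0,0,28.4],[-1,2,-15.9,-2.4,0,0,28.4]]
  ]
}}

```text
t: 29.28
tool_pos: [0.4621, 0.1173, 0.1493]
tool_rot: [-2.611, -1.744, 0.004]
contact_force: [-0.6, 0.0, 0.4]
opening: 0.0856
```

Run:
```python
from h import *
from station import ctrl
o=ctrl.get_obs(); print(o["tool_pos"])
d=grab("wrist","pics/w29.png",(230,110,410,250),4)
a=np.radians(-22.5)
for x,y in((17,37.5),(17,-37.5),(-17,-37.5),(-17,37.5),(0,0)):
    X=.4612+(x*np.cos(a)-y*np.sin(a))/1e3;Y=.1179+(x*np.sin(a)+y*np.cos(a))/1e3
    print(((proj(d,(X,Y,.008))-[230,110])*4).round())
```

```text
[0.46209046 0.11731184 0.14928138]
[421. 127.]
[416. 431.]
[279. 431.]
[273. 127.]
[347. 285.]
```

View pics/w29.png

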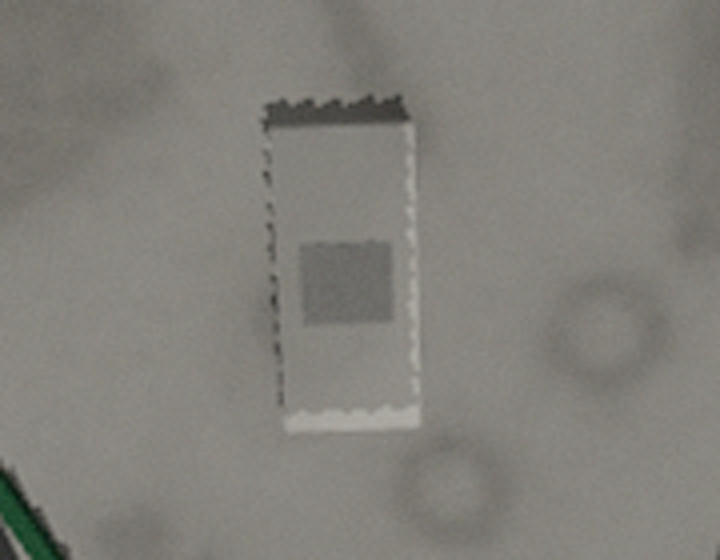

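Emit:
{"method": "play_rows", "body": {
  "motion": [
    [[-1,0,-0.1,5,0,0,-2.2],[-1,0,-0.1,9,0,0,-2.2],[-1,0,-0.1,12,0,0,-2.2],[-1,0,-0.1,14,0,0,-2.2],[-1,0,-0.1,14.7,0,0,-2.2],[-1,0,-0.1,14.7,0,0,-2.2],[-1,0,-0.1,14.7,0,0,-2.2]]
  ]
}}

```text
t: 30.2
tool_pos: [0.4619, 0.1178, 0.0035]
tool_rot: [-2.578, -1.794, 0.001]
contact_force: [0.6, 1.0, 0.7]
opening: 0.0856
```

Run:
```python
from h import *
from station import ctrl
o=ctrl.get_obs(); print(o["tool_pos"])
d=grab("wrist","pics/w30.png")
```

```text
[0.46188922 0.11780841 0.00345936]
```

View pics/w30.png

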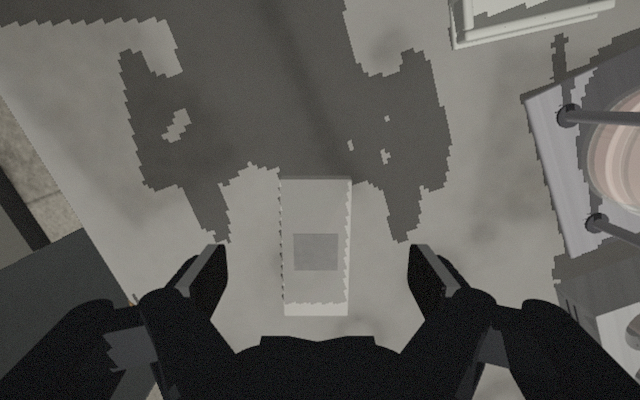

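Emit:
{"method": "play_rows", "body": {
  "motion": [
    [[-0.3,0,-0.1,0.15,0,0,0],[0,0,-0.1,0.15,0,0,0],[0.2,0,-0.1,0.15,0,0,0],[0.6,0,-0.1,0.15,0,0,0],[0.8,0,-0.1,0.15,0,0,0],[0.8,0,-0.1,0.15,0,0,0],[0.8,0,-0.1,0.15,0,0,0]]
  ],
  "newtons": 40
}}

```text
t: 31.12
tool_pos: [0.4613, 0.1182, 0.0024]
tool_rot: [-2.578, -1.794, -0.0]
contact_force: [-1.1, 0.0, 5.5]
opening: 0.0318
```

Emit:
{"method": "play_rows", "body": {
  "motion": [
    [[0.8,0,0,-1,0,0,0],[0.8,0,0,-3,0,0,0],[0.8,0,0,-8,0,0,0],[0.8,0,0,-8,0,0,0],[0.8,0,0,-8,0,0,0]]
  ]
}}

```text
t: 31.75
tool_pos: [0.4608, 0.1181, 0.0821]
tool_rot: [-2.578, -1.794, 0.0]
contact_force: [0.1, -0.1, -1.0]
opening: 0.0323
```

Run:
```python
from h import *
from station import ctrl
o=ctrl.get_obs(); print(o["tool_pos"])
d=grab("wrist","pics/w31.png")
grab("scene","pics/s31.png",(160,170,300,270),5)
move([.5856,.2263,.1],np.radians(-7.6))
```

```text
[0.46084734 0.11812074 0.08208218]
yaw -7.6 shift [14.52  8.01 -1.96] turn [ -0.2   0.  -12.7] q6 0.45
yaw 172.4 shift [14.52  8.01 -1.96] turn [1.000e-01 3.000e-01 1.673e+02] q6 0.45
```

View pics/w31.png

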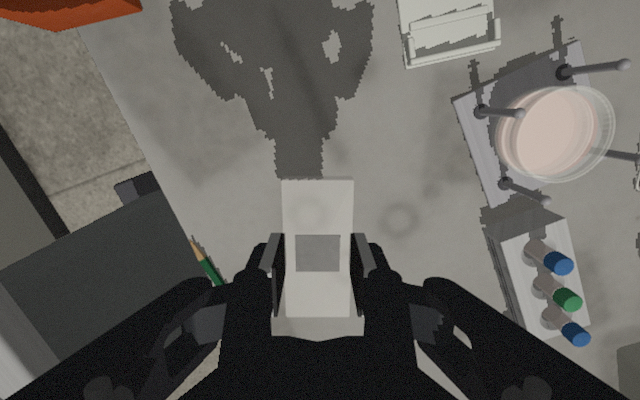

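View pics/s31.png

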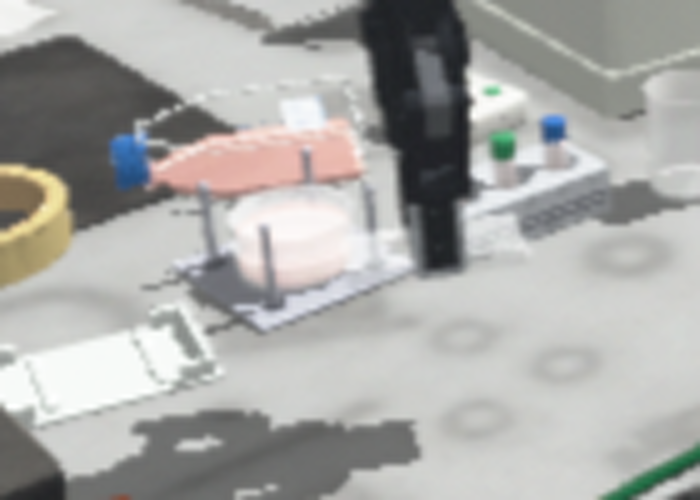

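Emit:
{"method": "play_rows", "body": {
  "motion": [
    [[0.8,1,0.5,-2,0,0,-3],[0.8,5,2.5,-2,0,0,-8],[0.8,10,5.5,-2,0,0,-12.7],[0.8,14.5,8,-2,0,0,-12.7],[0.8,14.5,8,-2,0,0,-12.7],[0.8,14.5,8,-2,0,0,-12.7],[0.8,14.5,8,-2,0,0,-12.7]]
  ]
}}

```text
t: 32.72
tool_pos: [0.5842, 0.2254, 0.0997]
tool_rot: [-2.363, -2.066, 0.006]
contact_force: [-0.3, 0.3, 0.0]
opening: 0.0324
```

Run:
```python
from h import *
from station import ctrl
o=ctrl.get_obs(); print(o["tool_pos"])
d=grab("wrist","pics/w32.png",(220,100,420,300),4)
a=np.radians(-7.6)
for x,y,z in((30,49,12),(30,-49,12),(-30,-49,12),(-30,49,12),(25,24,6),(-25,24,6),(25,43.5,12),(-25,43.5,12)):
    X=.5856+(x*np.cos(a)-y*np.sin(a))/1e3;Y=.2263+(x*np.sin(a)+y*np.cos(a))/1e3
    print(x,y,((proj(d,(X,Y,z/1e3))-[220,100])*4).round())
```

```text
[0.58421826 0.22539251 0.0996865 ]
30 49 [560. 135.]
30 -49 [542. 612.]
-30 -49 [254. 612.]
-30 49 [237. 135.]
25 24 [526. 261.]
-25 24 [271. 261.]
25 43.5 [532. 165.]
-25 43.5 [265. 165.]
```

View pics/w32.png

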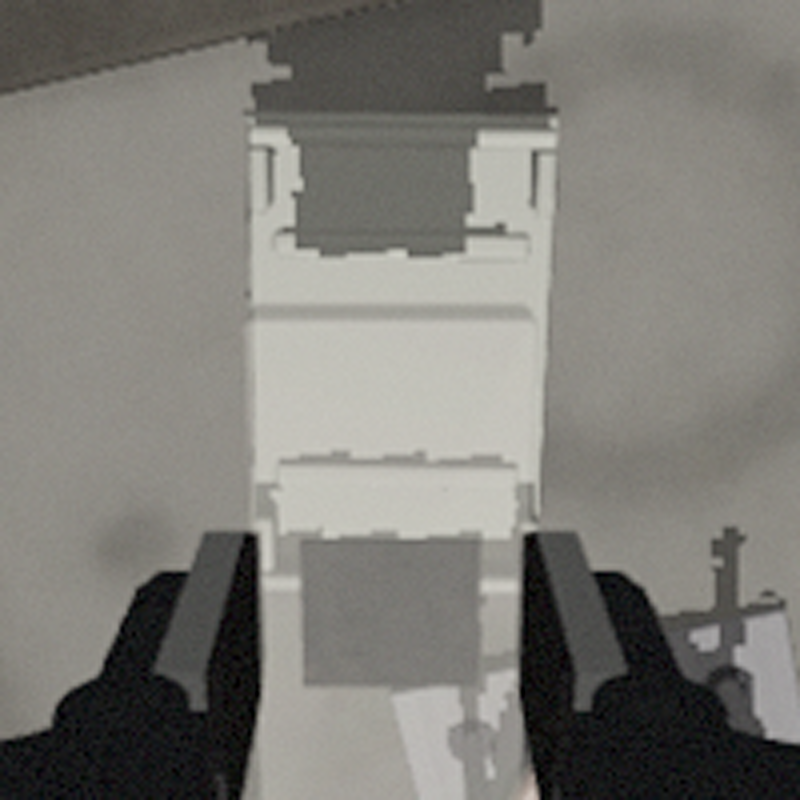

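```bash
cat > ov.py <<'E'
from h import *
def overlay(d,cx,cy,yaw,f,crop=(220,100,420,300),s=4,base=None):
    im=d["color"][:,:,::-1][crop[1]:crop[3],crop[0]:crop[2]]; im=cv2.resize(im,None,fx=s,fy=s,interpolation=cv2.INTER_CUBIC).copy()
    a=np.radians(yaw)
    def P(x,y,z):
        X=cx+(x*np.cos(a)-y*np.sin(a))/1e3;Y=cy+(x*np.sin(a)+y*np.cos(a))/1e3
        return tuple(int(v) for v in (proj(d,(X,Y,z/1e3))-[crop[0],crop[1]]+.5)*s)
    def poly(p,c):
        for i in range(len(p)): cv2.line(im,P(*p[i]),P(*p[(i+1)%len(p)]),c,1)
    for z,c in((12,(0,0,255)),(0,(255,0,0))): poly([(30,49,z),(30,-49,z),(-30,-49,z),(-30,49,z)],c)
    z=12; poly([(25,43.5,z),(25,-43.5,z),(-25,-43.5,z),(-25,43.5,z)],(0,255,0))
    for y in(24,-24): cv2.line(im,P(-25,y,6),P(25,y,6),(255,0,255),1)
    for y in(31,-31):
        for x in (-30,30): cv2.circle(im,P(x,y,12),3,(0,255,255),-1)
    cv2.imwrite(f,im)
E
python3 - <<'E'
from ov import *
d=grab("wrist"); overlay(d,.5856,.2263,-7.6,"pics/o1.png")
E
```

```text
(no output)
```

View pics/o1.png

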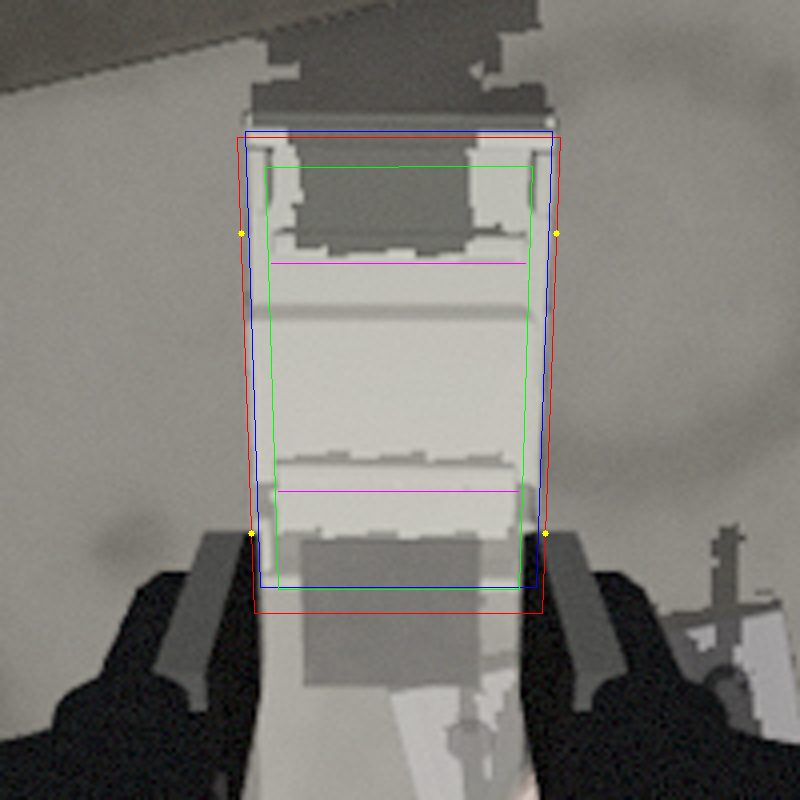

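Run:
```python
from ov import *
d=grab("wrist"); overlay(d,.5858,.2303,-7.2,"pics/o2.png")
```

```text
(no output)
```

View pics/o2.png

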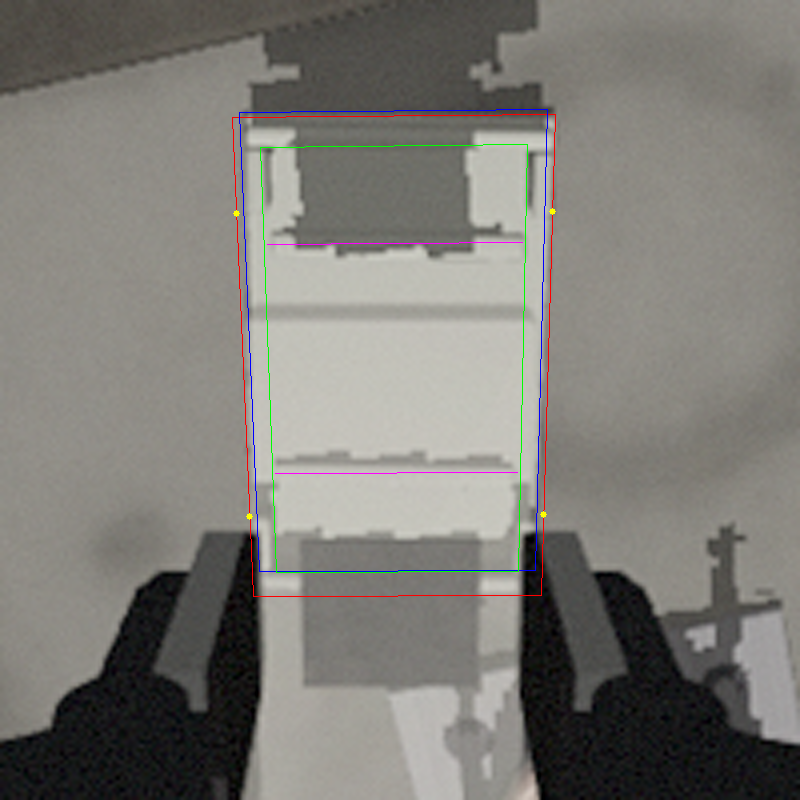

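Run:
```python
from ov import *
d=grab("top"); d["color"]=cv2.imread("pics/top0.png")[:,:,::-1]
overlay(d,.5856,.2263,-7.6,"pics/o3.png",(185,165,245,210),12)
overlay(d,.5858,.2303,-7.2,"pics/o4.png",(185,165,245,210),12)
a=np.hstack([cv2.imread("pics/o3.png")[:,:],cv2.imread("pics/o4.png")]); cv2.imwrite("pics/o34.png",cv2.resize(a,(800,300)))
```

```text
(no output)
```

View pics/o3.png

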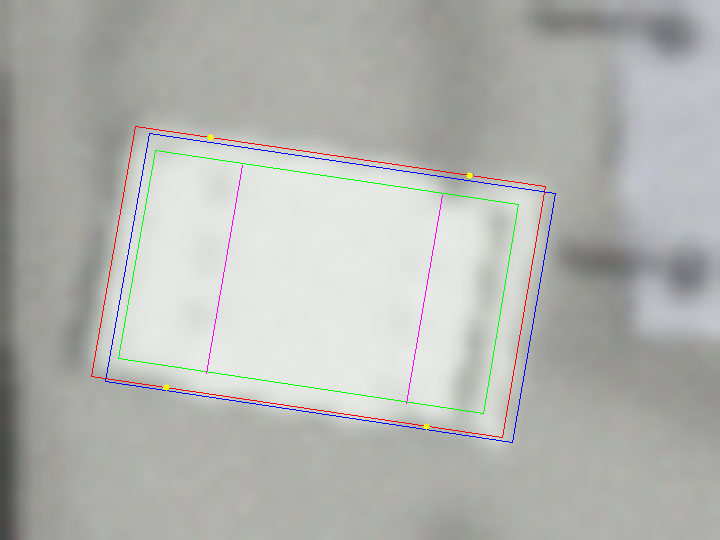

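View pics/o4.png

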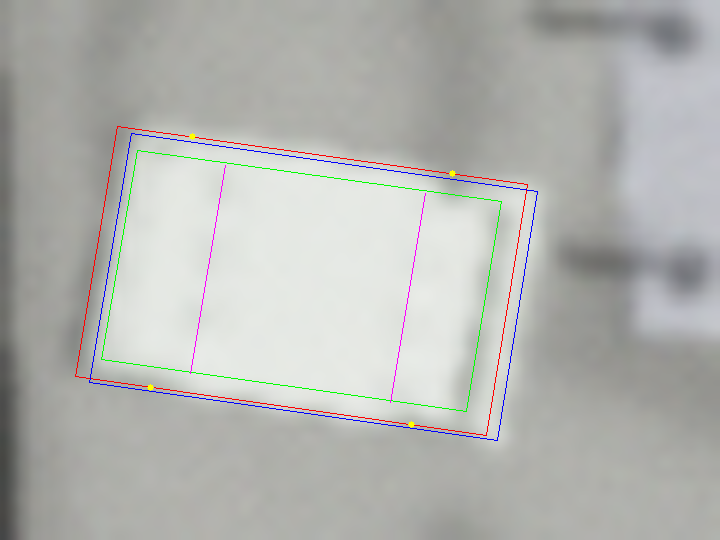

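Run:
```python
from h import *
from station import ctrl
o=ctrl.get_obs(); d=grab("wrist"); M=R.from_rotvec(o["tool_rot"])
for x,y,z in((0,0,-.0056),(.0375,.017,-.0056),(.0375,-.017,-.0056),(.0375,-.017,.0024)): print((proj(d,M.apply([x,y,z])+o["tool_pos"])-[220,100]+.5)*4)
move([.586,.2288,.03],np.radians(-7.4))
```

```text
[393.11023468 617.77346241]
[540.33909286 324.51420858]
[246.21304091 324.57033465]
[253.60249725 308.68842265]
yaw -7.4 shift [0.31 0.06 7.08] turn [-0.2  0.  -0.3] q6 0.38
yaw 172.6 shift [0.31 0.06 7.08] turn [  0.    0.2 179.7] q6 0.38
```

Emit:
{"method": "play_rows", "body": {
  "motion": [
    [[0.8,0.3,0.05,2,0,0,0],[0.8,0.3,0.05,5,0,0,0],[0.8,0.3,0.05,7,0,0,0],[0.8,0.3,0.05,7,0,0,0],[0.8,0.3,0.05,7,0,0,0],[0.8,0.3,0.05,7,0,0,0]]
  ]
}}

```text
t: 33.72
tool_pos: [0.587, 0.229, 0.0323]
tool_rot: [-2.364, -2.068, -0.001]
contact_force: [0.0, -0.4, 0.1]
opening: 0.0323
```

Run:
```python
from ov import *
from station import ctrl
o=ctrl.get_obs(); print(o["tool_pos"]); d=grab("wrist"); overlay(d,.586,.2288,-7.4,"pics/o5.png",(170,80,470,380),2.6)
grab("scene","pics/s33.png",(130,190,230,265),8)
```

```text
[0.58702997 0.2290219  0.0322874 ]
```

View pics/o5.png

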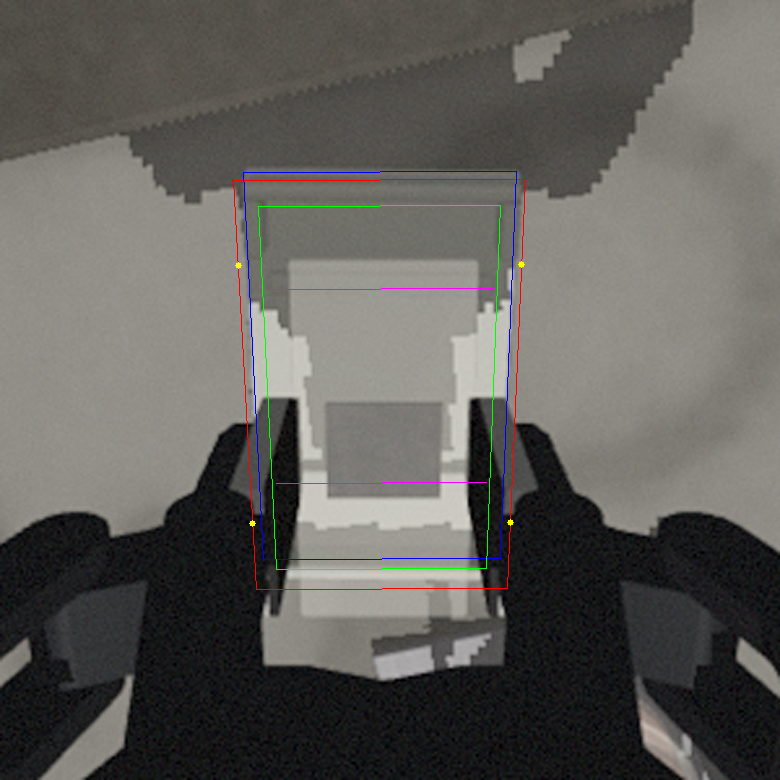

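View pics/s33.png

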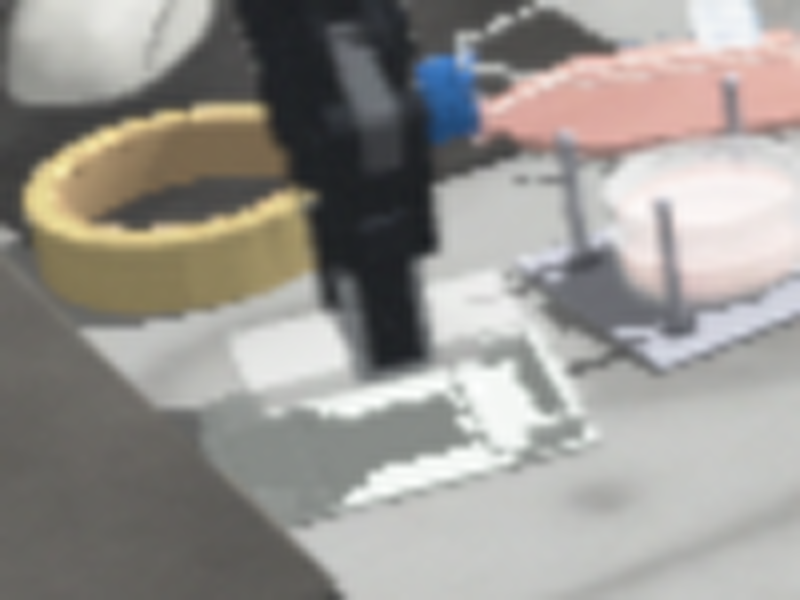

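Emit:
{"method": "play_rows", "body": {
  "motion": [
    [[0.8,0,-0.1,1,0,0,0],[0.8,0,-0.1,1.8,0,0,0],[0.8,0,-0.1,2.3,0,0,0],[0.8,0,-0.1,2.3,0,0,0],[0.8,0,-0.1,2.3,0,0,0],[0.8,0,-0.1,2.3,0,0,0]]
  ]
}}

```text
t: 34.58
tool_pos: [0.5857, 0.2291, 0.0088]
tool_rot: [-2.364, -2.067, 0.0]
contact_force: [-0.6, -0.3, -0.9]
opening: 0.032
```

Run:
```python
from h import *
from station import ctrl
o=ctrl.get_obs(); print(o["tool_pos"]); d=grab("wrist","pics/w34.png",(170,80,470,380),2.6)
```

```text
[0.58566572 0.22908305 0.00883716]
```

View pics/w34.png

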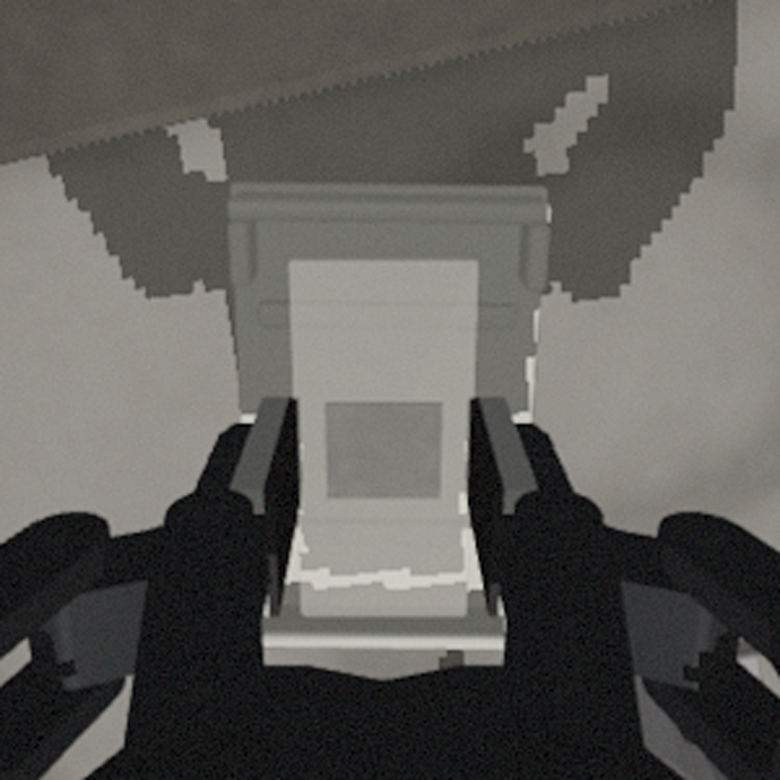

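Emit:
{"method": "play_rows", "body": {
  "motion": [
    [[0.8,0.1,0,-0.1,0,0,0],[0.8,0.3,0,-0.1,0,0,0],[0.8,0.3,0,0,0,0,0],[0.8,0.3,0,0,0,0,0]]
  ]
}}

```text
t: 35.12
tool_pos: [0.586, 0.2321, 0.0087]
tool_rot: [-2.364, -2.067, 0.0]
contact_force: [0.4, -0.1, -0.9]
opening: 0.0326
```

Run:
```python
from h import *
from station import ctrl
o=ctrl.get_obs(); print(o["tool_pos"]); d=grab("wrist","pics/w35.png",(230,130,400,350),3)
```

```text
[0.58597072 0.23206997 0.00873974]
```

View pics/w35.png

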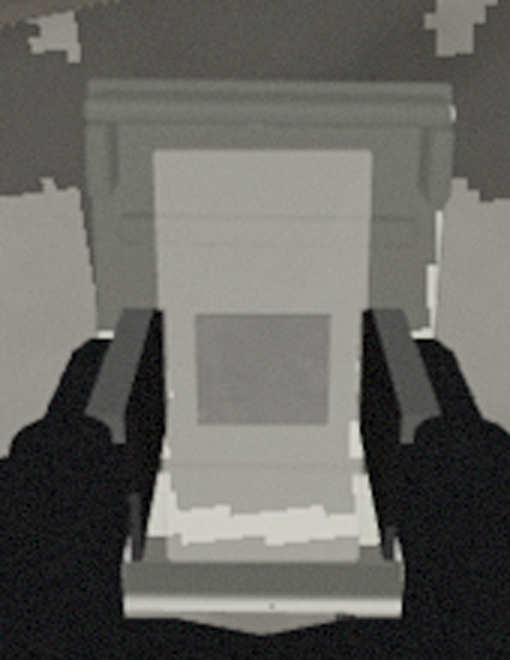

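Emit:
{"method": "play_rows", "body": {
  "motion": [
    [[0.1,-0.05,0,0,0,0,0],[-0.1,-0.05,0,0,0,0,0],[-0.1,-0.05,0,0,0,0,0],[-0.1,-0.05,0,0,0,0,0],[-0.1,-0.05,0,-2,0,0,0],[-0.3,0,0,-6,0,0,0],[-1,0,0,-12,0,0,0],[-1,0,0,-14,0,0,0],[-1,0,0,-14,0,0,0],[-1,0,0,-14,0,0,0]]
  ]
}}

```text
t: 36.42
tool_pos: [0.5849, 0.2316, 0.1468]
tool_rot: [-2.363, -2.066, 0.005]
contact_force: [-0.3, 0.1, -0.9]
opening: 0.0856
```

Run:
```python
from h import *
from station import ctrl
o=ctrl.get_obs(); print(o["tool_pos"]); d=grab("wrist","pics/w36.png",(230,100,410,250),4)
grab("wrist","pics/w36f.png")
grab("scene","pics/s36.png",(130,170,290,270),5)
```

```text
[0.58490631 0.23163287 0.14680287]
```

View pics/w36.png

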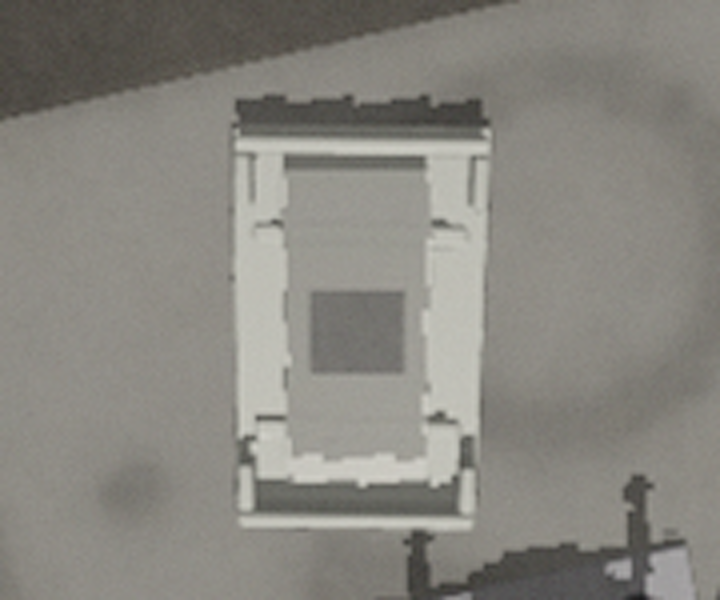

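View pics/s36.png

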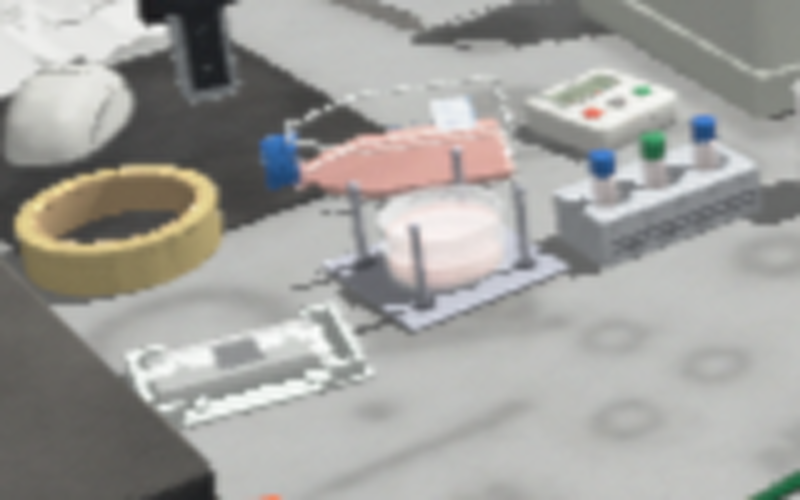

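View pics/w36f.png

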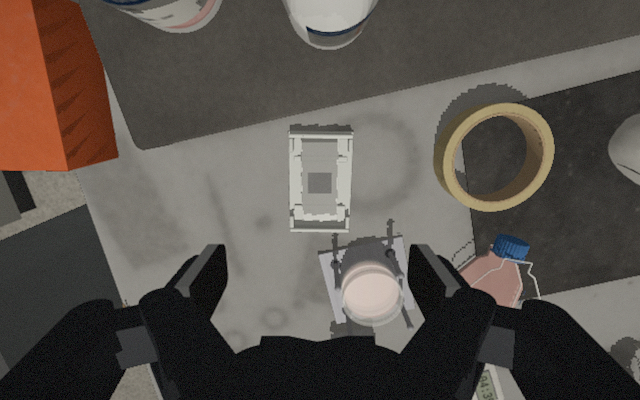

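Run:
```python
from station import ctrl
o=ctrl.get_obs(); print(o["t"],o["contact_force"],abs(o["dq"]).max()); print(ctrl.finish_job())
```

```text
36.575 [-0.13453026 -0.04259453  0.2984655 ] 0.008311586271377968
the job is handed in; nothing more can be done
None
```

I sorted all five things into their holders and handed the job in at about 36.6 s of the 120 s. `finish_job()` gives no verdict, so these results come from my last pictures and readings:

- **Vials:** the green-capped vial stands in the centre well and the blue-capped one in the +y end well, both upright in the scene view. The stored vial looks unmoved.
- **Dishes:** they lie stacked and level between the carrier posts. The lower dish measured within about 1 mm of the carrier's axis, and the upper one looked equally well centred. I checked each dish in the camera just after lifting and over the carrier, and it looked level each time.
- **Chamber:** it lies flat on the ribs, parallel to the tray's length and released. It sits about 2 mm off the middle towards +y, against the 12 mm allowed.
- **Robot:** the gripper is open about 15 cm above the bench. Contact force is near zero and the arm was almost at rest when I handed in.

The camera measurements disagreed in places:

- **Wrist camera:** it read 1–2 mm too far along y compared with the overhead one.
- **Tray position:** the two cameras differed by up to 4 mm. The first height for setting the chamber down left it about 3 mm off centre, so I moved it before letting go.
- **Carrier angle:** it was about 2° off my first estimate, and I corrected this before placing the first dish.

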